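# Put away the washed tempering tools

## Task

The tools are washed: hang all the scrapers from the draining rack by the eyes in their handles on the one hook, widest first and each next narrower one in front of it, so that they hang freely, upright and let go. Also stand every depositor piston upright and fully home in a bore of the block, one to a bore, whenever you like, and leave the mould, bowl and jar where they are.

Things in the scene. Friction and masses are not known exactly. Their poses are not given: they have to be found in the camera images.
- prong_mid (a point): Middle of the hook stand's level prong, on its axis, 150 mm above the bench; fixed, place and yaw vary. Steel bar 9 mm thick along x: from an upright post at x +85 mm (far end, no higher than the prong) it points along -x towards the robot and turns up at x -75 mm. y across, z up. Base plate 200 x 120 x 12 mm below.
- prong_tip (a point): Upturned free end of the prong: from its middle 83 mm along -x and 12 mm higher; the steel there reaches 16.5 mm above the prong's axis.
- rack: Fixed wooden draining rack, 190 x 180 mm, origin at the centre of its underside; place and yaw vary. Four slots between pairs of upright tabs 44 mm long, along its y axis, at x -63, -21, 21 and 63 mm, 7 mm wide, 40 mm deep, floor 10 mm above the bench. The scrapers stand in them, in any order.
- block_hole0 (a point): Centre of the mouth of a bore (z up) of the fixed aluminium piston block, 95 x 250 x 35 mm high, on the bench; place and yaw vary. Three bores 80 mm apart along y, each 58 mm wide, 25 mm deep, slightly chamfered. Any piston fits any bore.
- block_hole1 (a point): Centre of the mouth of a bore (z up) of the fixed aluminium piston block, 95 x 250 x 35 mm high, on the bench; place and yaw vary. The middle bore.
- block_hole2 (a point): Centre of the mouth of a bore (z up) of the fixed aluminium piston block, 95 x 250 x 35 mm high, on the bench; place and yaw vary. The other end bore, like block_hole0.
- scraper150_eye (a point): Scraper, blade 150 mm wide (y), may be absent. Centre of its eye, 86 mm above the blade's edge: opening 24 (y) x 28 mm (z) through the handle along x. Steel blade 5 mm thick, 50 mm high; black handle 12 mm thick, up to 38 mm wide; top grip tab 24 mm wide (y), 12 thick (x), from 22 to 64 mm above this point. z up, front and back alike, stands blade down in the rack.
- scraper120_eye (a point): Scraper, blade 120 mm wide (y), may be absent. Centre of its eye, 86 mm above the blade's edge: opening 24 (y) x 28 mm (z) through the handle along x. Steel blade 5 mm thick, 50 mm high; black handle 12 mm thick, up to 38 mm wide; top grip tab 24 mm wide (y), 12 thick (x), from 22 to 64 mm above this point. z up, front and back alike, stands blade down in the rack.
- scraper90_eye (a point): Scraper, blade 90 mm wide (y), may be absent. Centre of its eye, 86 mm above the blade's edge: opening 24 (y) x 28 mm (z) through the handle along x. Steel blade 5 mm thick, 50 mm high; black handle 12 mm thick, up to 38 mm wide; top grip tab 24 mm wide (y), 12 thick (x), from 22 to 64 mm above this point. z up, front and back alike, stands blade down in the rack.
- scraper60_eye (a point): Scraper, blade 60 mm wide (y), may be absent. Centre of its eye, 86 mm above the blade's edge: opening 24 (y) x 28 mm (z) through the handle along x. Steel blade 5 mm thick, 50 mm high; black handle 12 mm thick, up to 38 mm wide; top grip tab 24 mm wide (y), 12 thick (x), from 22 to 64 mm above this point. z up, front and back alike, stands blade down in the rack.
- piston0_centre (a point): Depositor piston, may be absent; all alike. 70 mm tall: white foot 54 mm across, 30 mm high, bevelled lower edge; 18 mm stem; steel knob 28 mm across, 20 mm high at the top. Point on its axis half-way up, 35 mm above its underside; the knob's middle is 25 mm above this point. z is its axis, up. Stands on the bench at first; 0.25 kg.
- piston1_centre (a point): Depositor piston, may be absent; all alike. 70 mm tall: white foot 54 mm across, 30 mm high, bevelled lower edge; 18 mm stem; steel knob 28 mm across, 20 mm high at the top. Point on its axis half-way up, 35 mm above its underside; the knob's middle is 25 mm above this point. z is its axis, up. Stands on the bench at first; 0.25 kg.
- piston2_centre (a point): Depositor piston, may be absent; all alike. 70 mm tall: white foot 54 mm across, 30 mm high, bevelled lower edge; 18 mm stem; steel knob 28 mm across, 20 mm high at the top. Point on its axis half-way up, 35 mm above its underside; the knob's middle is 25 mm above this point. z is its axis, up. Stands on the bench at first; 0.25 kg.
Mind the look-alikes: they are no part of the job. What is shaped like the part that bears scraper90_eye but pink or purple is not meant. Leave any yellow look-alike of the part that bears scraper60_eye alone.

How it is judged:
On the way, in this order (a step that is already met when the one before it is completed fails the run):
1. the 150 mm scraper (if present) hangs on the prong by its eye and is let go, before any narrower one (x of scraper150_eye in the frame of prong_mid between -0.076 and 0.082 m and y of scraper150_eye in the frame of prong_mid between -0.012 and 0.012 m and z of scraper150_eye in the frame of prong_mid between -0.016 and -0.004 m and angle between scraper150_eye's own z axis and vertical below 0.3 rad and contact force between scraper150 and the fingers below 0.05 N), for 0.2 s.
2. the 120 mm scraper (if present) hangs on the prong by its eye and is let go, before any narrower one (x of scraper120_eye in the frame of prong_mid between -0.076 and 0.082 m and y of scraper120_eye in the frame of prong_mid between -0.012 and 0.012 m and z of scraper120_eye in the frame of prong_mid between -0.016 and -0.004 m and angle between scraper120_eye's own z axis and vertical below 0.3 rad and contact force between scraper120 and the fingers below 0.05 N), for 0.2 s.
3. the 90 mm scraper (if present) hangs on the prong by its eye and is let go, before any narrower one (x of scraper90_eye in the frame of prong_mid between -0.076 and 0.082 m and y of scraper90_eye in the frame of prong_mid between -0.012 and 0.012 m and z of scraper90_eye in the frame of prong_mid between -0.016 and -0.004 m and angle between scraper90_eye's own z axis and vertical below 0.3 rad and contact force between scraper90 and the fingers below 0.05 N), for 0.2 s.
4. the 60 mm scraper (if present) hangs on the prong by its eye and is let go, before any narrower one (x of scraper60_eye in the frame of prong_mid between -0.076 and 0.082 m and y of scraper60_eye in the frame of prong_mid between -0.012 and 0.012 m and z of scraper60_eye in the frame of prong_mid between -0.016 and -0.004 m and angle between scraper60_eye's own z axis and vertical below 0.3 rad and contact force between scraper60 and the fingers below 0.05 N), for 0.2 s.
At the end, for the whole second after the job is handed in: All scrapers hang by the eye: its centre 4-16 mm below the prong axis and within 12 mm sideways, under 0.3 rad from upright, wider ones nearer the post. All pistons stand in bores: within 6 mm of the centre, 0.1 rad of upright, 4.5 mm of the floor (x of scraper150_eye in the frame of prong_mid between -0.076 and 0.082 m and y of scraper150_eye in the frame of prong_mid between -0.012 and 0.012 m and z of scraper150_eye in the frame of prong_mid between -0.016 and -0.004 m and angle between each of scraper150_eye, scraper120_eye, scraper90_eye, scraper60_eye's own z axis and vertical below 0.3 rad and x of scraper120_eye in the frame of prong_mid between -0.076 and 0.082 m and y of scraper120_eye in the frame of prong_mid between -0.012 and 0.012 m and z of scraper120_eye in the frame of prong_mid between -0.016 and -0.004 m and x of scraper90_eye in the frame of prong_mid between -0.076 and 0.082 m and y of scraper90_eye in the frame of prong_mid between -0.012 and 0.012 m and z of scraper90_eye in the frame of prong_mid between -0.016 and -0.004 m and x of scraper60_eye in the frame of prong_mid between -0.076 and 0.082 m and y of scraper60_eye in the frame of prong_mid between -0.012 and 0.012 m and z of scraper60_eye in the frame of prong_mid between -0.016 and -0.004 m and ((x of prong_tip in the frame of scraper150_eye below 0 m and x of scraper120_eye in the frame of scraper150_eye below -0.003 m) or (x of prong_tip in the frame of scraper150_eye above 0 m and x of scraper120_eye in the frame of scraper150_eye above 0.003 m)) and ((x of prong_tip in the frame of scraper150_eye below 0 m and x of scraper90_eye in the frame of scraper150_eye below -0.003 m) or (x of prong_tip in the frame of scraper150_eye above 0 m and x of scraper90_eye in the frame of scraper150_eye above 0.003 m)) and ((x of prong_tip in the frame of scraper150_eye below 0 m and x of scraper60_eye in the frame of scraper150_eye below -0.003 m) or (x of prong_tip in the frame of scraper150_eye above 0 m and x of scraper60_eye in the frame of scraper150_eye above 0.003 m)) and ((x of prong_tip in the frame of scraper120_eye below 0 m and x of scraper90_eye in the frame of scraper120_eye below -0.003 m) or (x of prong_tip in the frame of scraper120_eye above 0 m and x of scraper90_eye in the frame of scraper120_eye above 0.003 m)) and ((x of prong_tip in the frame of scraper120_eye below 0 m and x of scraper60_eye in the frame of scraper120_eye below -0.003 m) or (x of prong_tip in the frame of scraper120_eye above 0 m and x of scraper60_eye in the frame of scraper120_eye above 0.003 m)) and ((x of prong_tip in the frame of scraper90_eye below 0 m and x of scraper60_eye in the frame of scraper90_eye below -0.003 m) or (x of prong_tip in the frame of scraper90_eye above 0 m and x of scraper60_eye in the frame of scraper90_eye above 0.003 m)) and ((horizontal distance between piston0_centre and block_hole0 below 0.006 m and z of piston0_centre in the frame of block_hole0 below 0.0145 m) or (horizontal distance between piston0_centre and block_hole1 below 0.006 m and z of piston0_centre in the frame of block_hole1 below 0.0145 m) or (horizontal distance between piston0_centre and block_hole2 below 0.006 m and z of piston0_centre in the frame of block_hole2 below 0.0145 m)) and angle between each of piston0_centre, piston1_centre, piston2_centre's own z axis and vertical below 0.1 rad and ((horizontal distance between piston1_centre and block_hole0 below 0.006 m and z of piston1_centre in the frame of block_hole0 below 0.0145 m) or (horizontal distance between piston1_centre and block_hole1 below 0.006 m and z of piston1_centre in the frame of block_hole1 below 0.0145 m) or (horizontal distance between piston1_centre and block_hole2 below 0.006 m and z of piston1_centre in the frame of block_hole2 below 0.0145 m)) and ((horizontal distance between piston2_centre and block_hole0 below 0.006 m and z of piston2_centre in the frame of block_hole0 below 0.0145 m) or (horizontal distance between piston2_centre and block_hole1 below 0.006 m and z of piston2_centre in the frame of block_hole1 below 0.0145 m) or (horizontal distance between piston2_centre and block_hole2 below 0.006 m and z of piston2_centre in the frame of block_hole2 below 0.0145 m))); the robot touches nothing.
It fails at once if the mould is displaced by more than 30 mm (distance of mould from where it was at the start of the episode above 0.03 m).
It fails at once if the bowl is displaced by more than 30 mm (distance of bowl from where it was at the start of the episode above 0.03 m).
It fails at once if the jar is displaced by more than 30 mm (distance of jar from where it was at the start of the episode above 0.03 m).
Of scraper150, scraper120, scraper90, scraper60 only 3 to 4 are there at a start; the rules pass over those that are not, and their reading is None.
Of piston0, piston1, piston2 only 2 to 3 are there at a start; the rules pass over those that are not, and their reading is None.
At some moment in a run one of piston0, piston1, piston2 may be knocked a few centimetres aside while the robot is not near it.
It also fails if it takes over 210 s, if anything falls off the work surface, if the arm or the gripper's body presses on something with over 40 N, if the wrist force passes 120 N, or if a joint passes its speed limit or range.

## Robot

A 7-joint arm with a two-finger parallel gripper is mounted at the origin on the work surface. World frame = base frame: x ahead of the robot, y to its left, z up, the work surface at z = 0. Lengths are in m, angles in rad, forces in N, time in s.
With the tool pointing down it reaches from about 0.425 to 1.025 m from the base axis. Payload 3.6 kg.
Tool frame: the origin (TCP) lies where the fingers leave the gripper's body, on its centre line; the fingertips stand 73 mm ahead of it and the grasp point (between the pads) lies 54 mm ahead of it (ctrl.tips_ahead is the distance from the TCP to the fingertips, in m); z points along the fingers, y is the direction in which the jaws open and shut (so a half turn about z gives the same grasp; the last joint's range is limited). The gripper opens to 85 mm and grips with 20 to 120 N. Pads are 22 mm wide; open, the fingers measure 114 mm over their backs; the gripper's body (76 mm by 85 mm) begins 54 mm behind the grasp point. The pads swing forward as they close: fully open they stand 13 mm farther back than shut.
Start: joints at [-1.349, 0.591, 0.048, 1.609, -0.033, 0.943, -0.034], TCP at [0.225, 0.689, 0.304] pointing down, gripper open.
Joint ranges: [-2.69, 2.69], [-0.47, 2.24], [-1.27, 1.36], [0.19, 2.51], [-1.53, 4.68], [0.08, 2.07], [-3.09, 3.09]. Speed limits (rad/s): [2.57, 2.57, 3.14, 3.14, 3.14, 3.14, 3.14].

## Interface

Orientations are given as a 3x3 rotation matrix whose columns are the frame's x, y, z axes.
In Python, from plant import ctrl gives the robot as it stands. The module is installed in compiled form; this text tells all that it offers.
- The arm moves only by the tool apply_moves, never from a script. Its argument "moves" is a list of rows, each a list of 7 numbers: the turn, a rotation vector about the tool's x, y, z in degrees, then the shift along the tool's x, y, z in m, then the opening, from -1 (shut) to 1 (fully open). A call has 1 to 12 rows; each row shifts and turns the pose as measured when the row begins, along the tool's axes as they then stand; what a row does not reach is not made up. A row lasts 1/10 s, in which the tool goes at most 50 mm and 8.59 degrees, less where a joint would pass 70% of its speed; a pose out of reach is approached as far as the arm can. A call is refused whole if a number of a shift passes 0.05 or a number of a turn 8.59, either way. A call with a gripper value outside its range is refused whole. The fingers move at their own pace and stop on an object; "squeeze" is the grip in N (left out, the last holds). Time passes only in rows, so rows that do not move let the fingers close. It gives the time, the measured TCP pose, the force and the opening at its end, in the units of the state.
- ctrl.observe(): the state, without advancing time (a new reading comes with each control period).
- ctrl.capture(name): name is "scene" or "top" or "wrist"; returns a dict with "pixels" (400x640x3 uint8, blue, green, red), "range_z" (400x640 float32, m along the optical axis (not along the pixel's ray), 0 where there is no reading), "mtx" (3x3 intrinsics, pixels), "T" (4x4, takes a point from camera to world coordinates); the wrist camera has in their place "hand_eye" (4x4, takes a point from camera to tool coordinates, whose origin is the TCP and whose axes are the flange's). Camera axes: x right, y down, z forward; pixel columns grow to the right and rows downward; lengths in m; the calibration is good to about 2 mm. A picture is of the moment at which its call begins: read the wrist's pose just before it.
- ctrl.hand_in(): hands the job in, once; it reports no verdict.
The state is a dict: "t": time; "q": joint angles; "joint_velocities": joint speeds; "effort": joint torques, N m; "tcp_pos": TCP position; "tool_rot": TCP orientation; "contact_force": force on the tool from outside, world axes, zero at the start; "ft_torque": the same for the moment, N m; "grip_width": finger opening in m.
Only numpy, scipy, OpenCV 4.12 (cv2) and the standard library are available. Lean on these libraries where they do the work, as an engineer would, in place of code of your own. Each camera call takes 0.05 s, during which the arm holds its last target. There are 200 camera calls.

## Working session

There is one attempt and no reset: what is moved stays moved. The work goes in short steps, Python scripts to look and compute and a tool call to move; the robot and the scene stay as the last step left them, time stands still between calls to the robot, and variables do not carry over. Pictures are saved under pics/ and viewed, about 12 in all and at most 16, crops included, and the job is handed in when it is done.

Besides the shell and the picture viewer there is one more tool, called by a JSON object that holds its "op" and its "data". apply_moves: Moves the arm, as the interface text tells. Its arguments: {"type":"object","properties":{"moves":{"type":"array","items":{"type":"array","items":{"type":"number"}}},"squeeze":{"type":"number"}},"required":["moves"]}

```bash
mkdir -p pics; cat > h.py <<'E'
import numpy as np, cv2
from plant import ctrl
def cap(name):
    s=ctrl.observe(); c=ctrl.capture(name)
    if 'T' not in c:
        M=np.eye(4); M[:3,:3]=s['tool_rot']; M[:3,3]=s['tcp_pos']; c['T']=M@c['hand_eye']
    return c
def cloud(c):
    z=c['range_z']; K=c['mtx']; v,u=np.mgrid[:z.shape[0],:z.shape[1]]
    P=np.stack([(u-K[0,2])/K[0,0]*z,(v-K[1,2])/K[1,1]*z,z],-1)
    P=P@c['T'][:3,:3].T+c['T'][:3,3]; P[z==0]=np.nan; return P
E
python3 - <<'E'
from h import *
s=ctrl.observe(); print({k:np.round(v,3) for k,v in s.items()})
for n in ('scene','top'):
    c=cap(n); cv2.imwrite(f'pics/{n}0.png',c['pixels']); np.savez(f'{n}0.npz',**c); print(n,np.round(c['T'],3).tolist())
E
```

```text
{'t': np.float64(0.0), 'q': array([-1.349,  0.592,  0.048,  1.61 , -0.033,  0.943, -0.034]), 'joint_velocities': array([ 0.001, -0.   , -0.   , -0.001,  0.   , -0.001,  0.001]), 'effort': array([-0.0000e+00, -5.4871e+01,  1.5470e+00, -1.9812e+01,  9.0000e-03,
        9.0000e-03, -0.0000e+00]), 'tcp_pos': array([0.225, 0.689, 0.303]), 'tool_rot': array([[-0.951,  0.31 , -0.001],
       [ 0.31 ,  0.951, -0.002],
       [-0.   , -0.002, -1.   ]]), 'contact_force': array([ 0.74 , -0.284, -0.623]), 'ft_torque': array([-0.026,  0.031, -0.034]), 'grip_width': np.float64(0.085)}
scene [[-0.218, 0.821, -0.528, 1.027], [0.976, 0.179, -0.125, 0.04], [-0.008, -0.542, -0.84, 0.958], [0.0, 0.0, 0.0, 1.0]]
top [[-0.009, -0.986, 0.166, 0.308], [-1.0, 0.007, -0.012, -0.083], [0.011, -0.166, -0.986, 1.304], [0.0, 0.0, 0.0, 1.0]]
```

View pics/top0.png

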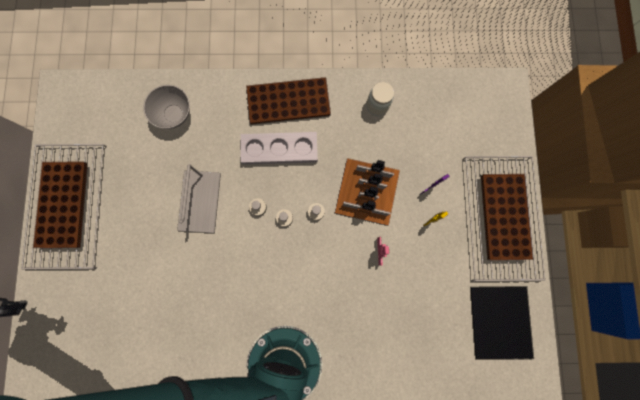

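View pics/scene0.png

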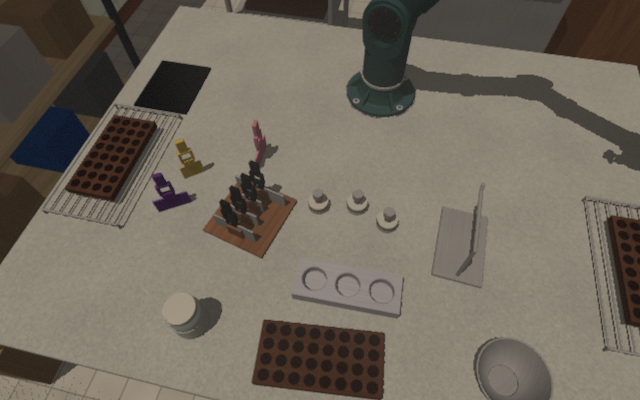

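Top image: the block's bores are at about (252/278/305,148), pistons at (257,207), (284,217) and (316,211), and the hook stand at (200,200). The rack at (368,190) holds black scrapers. The look-alikes lie outside the rack: purple (433,185), yellow (433,220) and pink (382,250).

```bash
python3 - <<'E'
from h import *
def reg(P,m,lab,box):
    x0,y0,x1,y1=box; k=np.zeros(m.shape,bool);k[y0:y1,x0:x1]=1; q=P[k&m]; 
    if len(q)<3: print(lab,len(q));return q
    print(lab,len(q),'med',np.round(np.median(q,0),4),'min',np.round(q.min(0),3),'max',np.round(q.max(0),3)); return q
cs={n:dict(np.load(n+'0.npz')) for n in('top','scene')}
PT=cloud(cs['top']);PS=cloud(cs['scene'])
Z=PT[...,2]
for b in [(245,195,270,220),(272,205,296,230),(304,199,328,224)]: reg(PT,Z>0.058,'piston top',b)
for b in [(300,180,335,210),(342,180,375,212),(370,200,405,232)]: reg(PS,PS[...,2]>0.058,'piston scene',b)
def rect(q):
    r=cv2.minAreaRect((q[:,:2]*1000).astype(np.float32)); print('  rect',np.round(r[0],1),np.round(r[1],1),round(r[2],1))
rect(reg(PT,(Z>0.025)&(Z<0.045),'block top',(230,120,330,175)))
rect(reg(PS,(PS[...,2]>0.025)&(PS[...,2]<0.045),'block scene',(285,250,410,320)))
rect(reg(PT,(Z>0.005)&(Z<0.02),'hookbase',(170,155,230,245)))
for P,l,b in((PT,'top',(170,155,230,245)),(PS,'scene',(425,170,500,290))):
    q=reg(P,(P[...,2]>0.13)&(P[...,2]<0.175),'prong '+l,b)
    q=q[np.argsort(q[:,0])]; print(np.round(q[::max(1,len(q)//14)],3).tolist())
rect(reg(PT,(Z>0.006)&(Z<0.03),'rack',(325,145,410,235)))
for P,l,b in((PT,'top',(335,150,405,235)),(PS,'scene',(205,150,300,250))):
    q=reg(P,P[...,2]>0.14,'tabs '+l,b)
    img=np.zeros(P.shape[:2],np.uint8); k=np.zeros_like(img); k[b[1]:b[3],b[0]:b[2]]=1
    n,lab=cv2.connectedComponents(((P[...,2]>0.135)&(k>0)).astype(np.uint8))
    for i in range(1,n):
        q=P[lab==i]
        if len(q)>5: print(len(q),np.round(np.median(q,0),3),np.round(q.max(0),3))
a=cv2.resize(cs['top']['pixels'][145:260,330:455],None,fx=4,fy=4,interpolation=cv2.INTER_CUBIC)
b=cv2.resize(cs['scene']['pixels'][150:262,200:300],None,fx=4,fy=4,interpolation=cv2.INTER_CUBIC)[:460]
w=np.zeros((460,900,3),np.uint8); w[:,:500]=a; w[:448,500:]=b
cv2.imwrite('pics/crop.png',cv2.resize(w,(800,409)))
E
```

```text
piston top 68 med [0.4873 0.0836 0.0701] min [0.475 0.071 0.058] max [0.5   0.096 0.078]
piston top 67 med [ 0.4521 -0.0009  0.0709] min [ 0.439 -0.013  0.059] max [0.465 0.012 0.078]
piston top 65 med [ 0.4701 -0.1032  0.0707] min [ 0.459 -0.116  0.058] max [ 0.485 -0.091  0.075]
piston scene 95 med [ 0.4759 -0.1042  0.068 ] min [ 0.459 -0.119  0.059] max [ 0.487 -0.091  0.072]
piston scene 93 med [ 0.4569 -0.0012  0.0684] min [ 0.441 -0.016  0.059] max [0.467 0.011 0.073]
piston scene 102 med [0.4926 0.0831 0.0681] min [0.476 0.07  0.058] max [0.504 0.097 0.074]
block top 1547 med [0.6843 0.0191 0.0357] min [ 0.633 -0.109  0.025] max [0.78  0.141 0.045]
  rect [708.9  16.9] [146.3 248.8] 1.5
block scene 3012 med [0.6907 0.0203 0.0339] min [ 0.634 -0.109  0.025] max [0.737 0.142 0.04 ]
  rect [685.6  16.1] [ 97.6 250.6] 1.9
hookbase 2225 med [0.5068 0.2724 0.0124] min [0.371 0.18  0.005] max [0.667 0.374 0.02 ]
  rect [518.6 276.7] [194.1 295.6] 89.9
prong top 196 med [0.5133 0.277  0.1541] min [0.426 0.267 0.132] max [0.599 0.287 0.171]
[[0.426, 0.284, 0.167], [0.438, 0.28, 0.157],
[... 722 characters left out ...]
-0.2542  0.0111] min [ 0.398 -0.416  0.006] max [ 0.697 -0.133  0.03 ]
  rect [ 548.5 -274.8] [280.4 299.1] 89.2
tabs top 177 med [ 0.5514 -0.276   0.1594] min [ 0.47  -0.304  0.141] max [ 0.606 -0.25   0.166]
48 [ 0.597 -0.292  0.159] [ 0.606 -0.282  0.165]
50 [ 0.557 -0.283  0.158] [ 0.566 -0.272  0.165]
47 [ 0.516 -0.268  0.159] [ 0.525 -0.258  0.166]
45 [ 0.477 -0.26   0.159] [ 0.484 -0.249  0.165]
tabs scene 315 med [ 0.5559 -0.2765  0.1562] min [ 0.472 -0.306  0.14 ] max [ 0.609 -0.251  0.163]
87 [ 0.482 -0.261  0.153] [ 0.487 -0.251  0.162]
89 [ 0.524 -0.269  0.154] [ 0.528 -0.259  0.161]
94 [ 0.563 -0.283  0.154] [ 0.567 -0.273  0.162]
91 [ 0.604 -0.292  0.156] [ 0.609 -0.281  0.163]
```

View pics/crop.png

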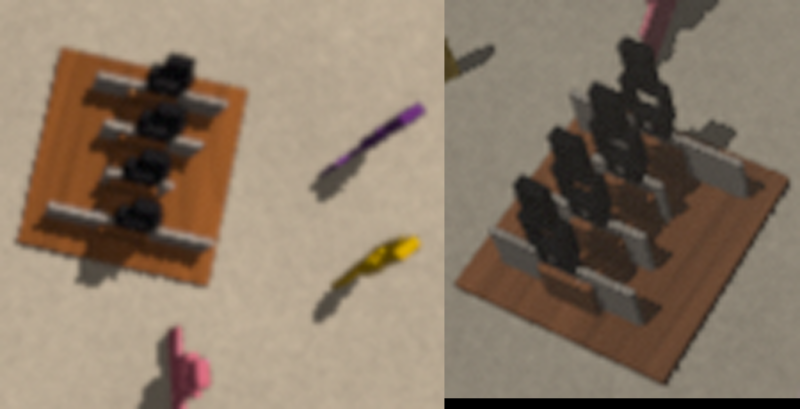

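The rack holds four scrapers; their widths in the top view read 150, 90, 60 and 120 in x order: 150 nearest the robot (x≈0.479), then 60 (0.52), 90 (0.56) and 120 (0.60). Purple, yellow and pink lie outside the rack. All heights agree (tab tops ≈0.16, prong top ≈0.1545). I'll go above the hook first.

```bash
cat >> h.py <<'E'
def go(x,y,z,yaw=None):
    """remaining shift in tool axes; yaw = world angle (deg) of -tool x (tool y at yaw+90)"""
    s=ctrl.observe(); R=s['tool_rot']; d=np.array([x,y,z])-s['tcp_pos']
    cur=np.degrees(np.arctan2(-R[0,1],R[1,1]))
    up=R.T@np.array([0,0,-1.]); tilt=np.degrees(np.cross([0,0,1],up))
    tz=0 if yaw is None else (cur-yaw)
    print('t',round(float(s['t']),2),'tcp',np.round(s['tcp_pos'],4),'yaw',round(cur,2),'w',round(float(s['grip_width']),4),'F',np.round(s['contact_force'],1))
    a=np.radians(cur if yaw is None else yaw); Rn=np.array([[-np.cos(a),-np.sin(a),0],[-np.sin(a),np.cos(a),0],[0,0,-1]])
    print(' turn xyz',np.round([tilt[0],tilt[1],tz],2),'shift now',np.round(R.T@d,4),'| after turn',np.round(Rn.T@d,4))
E
python3 - <<'E'
from h import *
go(.45,.28,.35,-5.5)
print(np.round(ctrl.capture('wrist')['hand_eye'],3))
cs={n:dict(np.load(n+'0.npz')) for n in('top','scene')}
for n,b in(('top',(170,155,230,245)),('scene',(425,170,500,290))):
    P=cloud(cs[n]); k=np.zeros(P.shape[:2],bool);k[b[1]:b[3],b[0]:b[2]]=1
    q=P[k&(P[...,2]>.146)&(P[...,2]<.175)]; q=q[(q[:,0]>.44)&(q[:,0]<.59)]
    p=np.polyfit(q[:,0],q[:,1],1); print(n,len(q),'yaw',np.degrees(np.arctan(p[0])),'y at .513',np.polyval(p,.513))
E
```

```text
t 0.1 tcp [0.225  0.6886 0.3029] yaw -18.09 w 0.0853 F [ 0.4  0.3 -1. ]
 turn xyz [-1.200e-01  1.000e-02 -1.259e+01] shift now [-0.3408 -0.3186 -0.0464] | after turn [-0.2632 -0.3851 -0.0471]
[[ 0.001 -0.957 -0.289  0.074]
 [ 1.     0.001  0.     0.   ]
 [-0.    -0.289  0.957 -0.07 ]
 [ 0.     0.     0.     1.   ]]
top 162 yaw -3.8764308121751427 y at .513 0.27697865318921444
scene 239 yaw -3.9511401013805814 y at .513 0.2761430037972784
```

{"op": "apply_moves", "data": {"moves": [[0,0,0,-0.034,-0.032,-0.005,0],[0,0,0,-0.034,-0.032,-0.005,0],[0,0,0,-0.034,-0.032,-0.005,0],[0,0,0,-0.034,-0.032,-0.005,0],[0,0,0,-0.034,-0.032,-0.005,0],[0,0,0,-0.034,-0.032,-0.005,0],[0,0,0,-0.034,-0.032,-0.005,0],[0,0,0,-0.034,-0.032,-0.005,0],[0,0,0,-0.034,-0.032,-0.005,0],[0,0,0,-0.034,-0.032,-0.005,0],[0,0,0,0,0,0,0],[0,0,0,0,0,0,0]]}}

```text
t: 1.35
tcp_pos: [0.4554, 0.2638, 0.35]
tool_rot: [[-0.951, 0.308, -0.004], [0.308, 0.951, -0.004], [0.003, -0.005, -1.0]]
contact_force: [-0.2, 0.7, -0.3]
grip_width: 0.0429
```

```bash
python3 - <<'E'
from h import *
c=cap('wrist'); P=cloud(c); cv2.imwrite('pics/w1.png',c['pixels'])
k=(P[...,2]>.143)&(P[...,2]<.18)&(abs(P[...,1]-.277)<.03)&(P[...,0]>.40)&(P[...,0]<.62)
q=P[k]; print(len(q),q.min(0),q.max(0))
m=q[(q[:,0]>.45)&(q[:,0]<.57)]
if len(m): 
    p=np.polyfit(m[:,0],m[:,1],1); print('yaw',np.degrees(np.arctan(p[0])),'y@.513',np.polyval(p,.513),'top z',np.percentile(m[:,2],[50,90]))
go(.479,-.2605,.30,-14.5)
E
```

```text
1535 [0.42295592 0.26999421 0.14920796] [0.59621403 0.29021762 0.16786801]
yaw -5.075336997659324 y@.513 0.27933379137599884 top z [0.15416288 0.15526054]
t 1.4 tcp [0.4556 0.2633 0.35  ] yaw -17.96 w 0.0424 F [ 0.7 -1.2 -0.9]
 turn xyz [-0.32 -0.11 -3.46] shift now [-0.1839 -0.4908  0.0523] | after turn [-0.1538 -0.5012  0.05  ]
```

{"op": "apply_moves", "data": {"moves": [[0,0,0,0.013,-0.048,0.001,0.2],[0,0,0,0.013,-0.048,0.001,0.2],[0,0,0,0.013,-0.048,0.001,0.2],[0,0,0,0.013,-0.048,0.001,0.2],[0,0,0,0.013,-0.048,0.001,0.2],[0,0,0,0.013,-0.048,0.001,0.2],[0,0,0,0.01,-0.048,0.001,0.2],[0,0,0,0.01,-0.048,0.001,0.2],[0,0,0,0.01,-0.048,0.001,0.2],[0,0,0,0.01,-0.048,0.001,0.2],[0,0,-3.6,0,0,0,0.2],[0,0,0,0,0,0,0.2]]}}

```text
t: 2.6
tcp_pos: [0.2249, -0.1122, 0.3419]
tool_rot: [[-0.975, 0.223, 0.007], [0.223, 0.975, -0.0], [-0.007, 0.001, -1.0]]
contact_force: [-0.3, 0.0, -0.3]
grip_width: 0.0511
```

```bash
python3 -c "
from h import *
go(.479,-.2605,.30,-14.5)"
```

```text
t 2.6 tcp [ 0.2249 -0.1122  0.3419] yaw -12.86 w 0.0511 F [-0.3  0.  -0.3]
 turn xyz [0.08 0.42 1.64] shift now [-0.2804 -0.0881  0.0439] | after turn [-0.2832 -0.0799  0.0419]
```

{"op": "apply_moves", "data": {"moves": [[0,0,1.6,0,0,0.0,0.2],[0,0,0,-0.035,-0.01,0.005,0.2],[0,0,0,-0.035,-0.01,0.005,0.2],[0,0,0,-0.035,-0.01,0.005,0.2],[0,0,0,-0.035,-0.01,0.005,0.2],[0,0,0,-0.035,-0.01,0.005,0.2],[0,0,0,-0.035,-0.01,0.005,0.2],[0,0,0,-0.035,-0.01,0.005,0.2],[0,0,0,-0.035,-0.01,0.005,0.2],[0,0,0,0,0,0,0.2],[0,0,0,0,0,0,0.2]]}}

```text
t: 3.7
tcp_pos: [0.4959, -0.2459, 0.2973]
tool_rot: [[-0.975, 0.223, 0.005], [0.223, 0.975, 0.002], [-0.004, 0.003, -1.0]]
contact_force: [0.3, -0.8, -0.1]
grip_width: 0.0514
```

```bash
cat > rk.py <<'E'
from h import *
def tabs():
    c=cap('wrist'); P=cloud(c)
    k=((P[...,2]>.145)&(P[...,2]<.17)&(P[...,0]<.63)&(abs(P[...,1]+.276)<.05)).astype(np.uint8)
    n,lab=cv2.connectedComponents(k); out=[]
    for i in range(1,n):
        q=P[lab==i]; q=q[q[:,2]>np.percentile(q[:,2],50)-.003]
        if len(q)<60: continue
        r=cv2.minAreaRect((q[:,:2]*1000).astype(np.float32))
        out.append(np.array(r[0])/1000); print('tab',len(q),np.round(r[0],1),np.round(r[1],1),round(r[2],1),'z',np.round(np.median(q[:,2]),4))
    return c,P,out
E
python3 - <<'E'
from rk import *
c,P,o=tabs(); cv2.imwrite('pics/w2.png',c['pixels']); go(.479,-.2605,.197,-14.5)
E
```

```text
tab 101 [ 354.8 -301.5] [10.7  3. ] 80.9 z 0.1485
tab 635 [ 476.6 -260.3] [24.1 11.4] 77.1 z 0.1599
tab 569 [ 518.  -268.3] [23.2 12. ] 76.6 z 0.1599
tab 538 [ 557.9 -282.4] [23.9 12.7] 75.5 z 0.1598
tab 493 [ 598.6 -291.3] [23.4 12.6] 75.9 z 0.1598
t 3.75 tcp [ 0.4963 -0.2456  0.2975] yaw -12.86 w 0.0511 F [1.1 0.7 0.2]
 turn xyz [0.2  0.33 1.64] shift now [ 0.0141 -0.0187  0.1003] | after turn [ 0.013  -0.0187  0.1005]
```

View pics/w2.png

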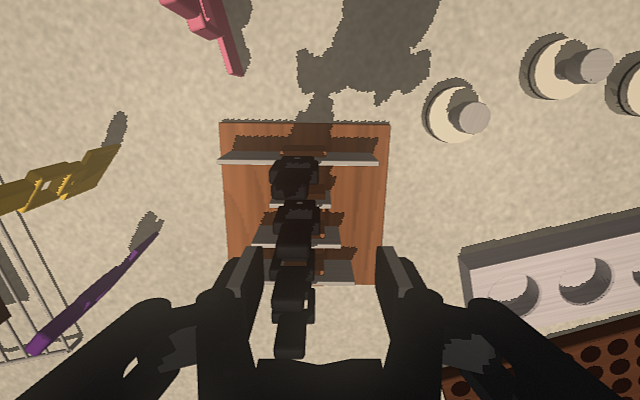

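The wrist view agrees: the widest blade (150) is at the robot-side slot, at image (298,160), with a tab at (477,-260) mm and yaw ≈ -14°. Descending on it.

{"op": "apply_moves", "data": {"moves": [[0,0,1.3,0,0,0,0.2],[0,0,0,0.0143,-0.0187,0.0,0.2],[0,0,0,0,0,0.02,0.2],[0,0,0,0,0,0.02,0.2],[0,0,0,0,0,0.02,0.2],[0,0,0,0,0,0.02,0.2],[0,0,0,0,0,0.015,0.2],[0,0,0,0,0,0.005,0.2],[0,0,0,0,0,0,0.2]], "squeeze": 60}}

```text
t: 4.65
tcp_pos: [0.4724, -0.2518, 0.1984]
tool_rot: [[-0.969, 0.248, 0.008], [0.248, 0.969, 0.005], [-0.006, 0.007, -1.0]]
contact_force: [0.4, -0.4, -0.2]
grip_width: 0.0512
```

```bash
python3 -c "
from h import *
go(.4775,-.2605,.197,-14)"
```

```text
t 4.65 tcp [ 0.4724 -0.2518  0.1984] yaw -14.35 w 0.0512 F [ 0.4 -0.4 -0.2]
 turn xyz [ 0.41  0.36 -0.35] shift now [-0.0071 -0.0072  0.0014] | after turn [-0.0071 -0.0072  0.0014]
```

{"op": "apply_moves", "data": {"moves": [[0.4,0.4,0,-0.0065,-0.0072,0.001,0.2],[0,0,0,0,0,0,0.2],[0,0,0,0,0,0,-1],[0,0,0,0,0,0,-1],[0,0,0,0,0,0,-1],[0,0,0,0,0,0,-1],[0,0,0,0,0,0,-1],[0,0,0,0,0,0,-1]]}}

```text
t: 5.45
tcp_pos: [0.4782, -0.2612, 0.2004]
tool_rot: [[-0.969, 0.248, 0.003], [0.248, 0.969, -0.002], [-0.004, -0.001, -1.0]]
contact_force: [0.2, -0.5, -0.8]
grip_width: 0.0232
```

```bash
python3 -c "
from h import *
go(.4775,-.2605,.197,-14)"
```

```text
t 5.45 tcp [ 0.4782 -0.2612  0.2004] yaw -14.38 w 0.0232 F [ 0.2 -0.5 -0.8]
 turn xyz [-0.06  0.21 -0.38] shift now [0.0008 0.0005 0.0034] | after turn [0.0008 0.0005 0.0034]
```

{"op": "apply_moves", "data": {"moves": [[0,0,0,0,0,-0.02,-1],[0,0,0,0,0,-0.03,-1],[0,0,0,0,0,-0.04,-1],[0,0,0,0,0,-0.04,-1],[0,0,0,0,0,-0.035,-1],[0,0,-3,0,0,0,-1],[0,0,-4,0,0,0,-1],[0,0,-3,0,0,0,-1]]}}

```text
t: 6.25
tcp_pos: [0.4769, -0.2601, 0.3699]
tool_rot: [[-0.998, 0.07, 0.002], [0.07, 0.998, -0.002], [-0.002, -0.001, -1.0]]
contact_force: [0.3, -0.4, -1.7]
grip_width: 0.0231
```

{"op": "apply_moves", "data": {"moves": [[0,0,0,0.006,0.02,0,-1],[0,0,0,0.0115,0.045,0,-1],[0,0,0,0.0115,0.045,0,-1],[0,0,0,0.0115,0.045,0,-1],[0,0,0,0.0115,0.045,0,-1],[0,0,0,0.0115,0.045,0,-1],[0,0,0,0.0115,0.045,0,-1],[0,0,0,0.0115,0.045,0,-1],[0,0,0,0.0115,0.045,0,-1],[0,0,0,0.0115,0.045,0,-1],[0,0,0,0.0115,0.045,0,-1],[0,0,0,0.0115,0.035,0,-1]]}}

```text
t: 7.45
tcp_pos: [0.3752, 0.2626, 0.3639]
tool_rot: [[-0.996, 0.089, -0.002], [0.089, 0.996, -0.008], [0.001, -0.008, -1.0]]
contact_force: [1.1, 0.0, -3.0]
grip_width: 0.0232
```

```bash
python3 -c "
from h import *
go(.3834,.2882,.2604,-4.5)"
```

```text
t 7.45 tcp [0.3752 0.2626 0.3639] yaw -5.08 w 0.0232 F [ 1.1  0.  -3. ]
 turn xyz [-0.45 -0.07 -0.58] shift now [-0.006   0.027   0.1033] | after turn [-0.0061  0.0261  0.1035]
```

{"op": "apply_moves", "data": {"moves": [[-0.4,0,-0.6,-0.006,0.025,0,-1],[0,0,0,0,0,0.03,-1],[0,0,0,0,0,0.035,-1],[0,0,0,0,0,0.03,-1],[0,0,0,0,0,0.008,-1],[0,0,0,0,0,0,-1]]}}

```text
t: 8.05
tcp_pos: [0.3801, 0.2964, 0.2578]
tool_rot: [[-0.998, 0.064, -0.001], [0.064, 0.998, 0.004], [0.001, 0.004, -1.0]]
contact_force: [0.3, 0.3, -1.7]
grip_width: 0.0229
```

```bash
python3 -c "
from h import *
go(.3834,.2882,.2604,-4.5)
c=cap('scene');P=cloud(c);a=c['pixels']
K=c['mtx'];T=np.linalg.inv(c['T'])
p=K@(T[:3,:3]@np.array([.45,.28,.15])+T[:3,3]);u,v=(p[:2]/p[2]).astype(int);print(u,v)
cv2.imwrite('pics/s2.png',cv2.resize(a[max(v-100,0):v+70,max(u-80,0):u+80],None,fx=3,fy=3,interpolation=cv2.INTER_CUBIC))"
```

```text
t 8.05 tcp [0.3801 0.2964 0.2578] yaw -3.66 w 0.0229 F [ 0.3  0.3 -1.7]
 turn xyz [ 0.23 -0.08  0.84] shift now [-0.0038 -0.008  -0.0027] | after turn [-0.0039 -0.0079 -0.0026]
479 195
```

View pics/s2.png

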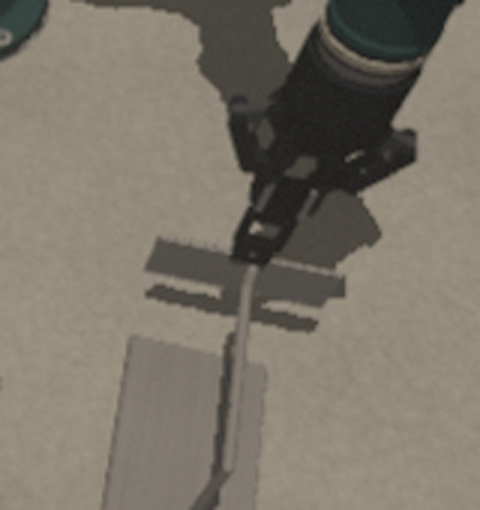

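The crop shows the 150 held level in front of the tip (eye at (262,228), tip at (250,268)). Correct, then thread slowly past the tip.

{"op": "apply_moves", "data": {"moves": [[0,0,0.8,0,-0.008,-0.0025,-1],[0,0,0,0,0,0,-1],[0,0,0,0,0,0,-1]]}}

```text
t: 8.4
tcp_pos: [0.3813, 0.2881, 0.2643]
tool_rot: [[-0.997, 0.081, 0.004], [0.081, 0.997, 0.008], [-0.004, 0.009, -1.0]]
contact_force: [0.8, 0.4, -2.3]
grip_width: 0.0233
```

```bash
python3 -c "
from h import *
go(.433,.2843,.2604,-4.5)"
```

```text
t 8.4 tcp [0.3813 0.2881 0.2643] yaw -4.62 w 0.0233 F [ 0.8  0.4 -2.3]
 turn xyz [ 0.49  0.21 -0.12] shift now [-0.0518  0.0003  0.0041] | after turn [-0.0518  0.0002  0.0039]
```

{"op": "apply_moves", "data": {"moves": [[0.5,0.2,0,0,0,0.002,-1],[0,0,0,0,0,0.001,-1],[0,0,0,0,0,0,-1]]}}

```text
t: 8.7
tcp_pos: [0.3823, 0.2885, 0.263]
tool_rot: [[-0.997, 0.081, 0.003], [0.081, 0.997, 0.002], [-0.003, 0.002, -1.0]]
contact_force: [-0.4, 0.4, -2.4]
grip_width: 0.0229
```

{"op": "apply_moves", "data": {"moves": [[0,0,0,0,0,0,-1],[0,0,0,0,0,0,-1]]}}

```text
t: 8.9
tcp_pos: [0.3822, 0.2887, 0.263]
tool_rot: [[-0.997, 0.081, 0.003], [0.081, 0.997, 0.002], [-0.003, 0.002, -1.0]]
contact_force: [-0.3, 0.3, -2.8]
grip_width: 0.0231
```

```bash
python3 -c "
from h import *
go(.433,.2843,.2604,-4.5)"
```

```text
t 8.9 tcp [0.3822 0.2887 0.263 ] yaw -4.65 w 0.0231 F [-0.3  0.3 -2.8]
 turn xyz [ 0.13  0.17 -0.15] shift now [-0.051  -0.0003  0.0027] | after turn [-0.051  -0.0005  0.0026]
```

{"op": "apply_moves", "data": {"moves": [[0,0,0,0,0,0.003,-1],[0,0,0,0,0,0,-1],[0,0,0,-0.01,0,0,-1],[0,0,0,-0.012,0,0,-1],[0,0,0,-0.012,0,0,-1],[0,0,0,-0.01,0,0,-1],[0,0,0,-0.006,0,0,-1],[0,0,0,0,0,0,-1],[0,0,0,0,0,0,-1]]}}

```text
t: 9.8
tcp_pos: [0.4386, 0.2839, 0.2594]
tool_rot: [[-0.997, 0.083, 0.004], [0.083, 0.997, 0.002], [-0.004, 0.002, -1.0]]
contact_force: [-0.3, -0.5, -1.7]
grip_width: 0.0227
```

```bash
python3 -c "
from h import *
go(.5735,.2733,.2604,-4.5)"
```

```text
t 9.8 tcp [0.4386 0.2839 0.2594] yaw -4.78 w 0.0227 F [-0.3 -0.5 -1.7]
 turn xyz [ 0.13  0.23 -0.28] shift now [-0.1354  0.0007 -0.0004] | after turn [-0.1353  0.     -0.001 ]
```

{"op": "apply_moves", "data": {"moves": [[0,0,0,-0.012,0,0,-1],[0,0,0,-0.018,0,0,-1],[0,0,0,-0.02,0,0,-1],[0,0,0,-0.02,0,0,-1],[0,0,0,-0.02,0,0,-1],[0,0,0,-0.02,0,0,-1],[0,0,0,-0.016,0,0,-1],[0,0,0,-0.005,0,0,-1],[0,0,0,0,0,0,-1],[0,0,0,0,0,0,-1]]}}

```text
t: 10.8
tcp_pos: [0.5818, 0.2704, 0.259]
tool_rot: [[-0.997, 0.083, 0.007], [0.083, 0.997, 0.001], [-0.007, 0.001, -1.0]]
contact_force: [-0.8, -0.7, -1.7]
grip_width: 0.023
```

```bash
python3 -c "
from h import *
go(.5735,.2733,.245,-4.5)"
```

```text
t 10.8 tcp [0.5818 0.2704 0.259 ] yaw -4.77 w 0.023 F [-0.8 -0.7 -1.7]
 turn xyz [ 0.08  0.38 -0.27] shift now [0.0086 0.0022 0.0139] | after turn [0.0085 0.0023 0.014 ]
```

{"op": "apply_moves", "data": {"moves": [[0,0,0,0.008,0.0015,0,-1],[0,0,0,0,0,0.004,-1],[0,0,0,0,0,0.004,-1],[0,0,0,0,0,0.003,-1],[0,0,0,0,0,0.002,-1],[0,0,0,0,0,0,-1],[0,0,0,0,0,0,-1]]}}

```text
t: 11.5
tcp_pos: [0.5695, 0.274, 0.2449]
tool_rot: [[-0.997, 0.079, 0.003], [0.079, 0.997, 0.001], [-0.003, 0.001, -1.0]]
contact_force: [-0.3, -0.0, -2.1]
grip_width: 0.0231
```

```bash
python3 -c "
from h import *
go(.5735,.2733,.245,-4.5)"
```

```text
t 11.5 tcp [0.5695 0.274  0.2449] yaw -4.52 w 0.0231 F [-0.3 -0.  -2.1]
 turn xyz [ 0.04  0.19 -0.02] shift now [-0.004  -0.0004 -0.0001] | after turn [-0.004  -0.0004 -0.0001]
```

{"op": "apply_moves", "data": {"moves": [[0,0,0,0,0,0.0015,-1],[0,0,0,0,0,0,-1],[0,0,0,0,0,0,0.0],[0,0,0,0,0,0,0.2],[0,0,0,0,0,0,0.2],[0,0,0,0,0,0,0.2],[0,0,0,0,0,-0.01,0.2],[0,0,0,0,0,-0.02,0.2],[0,0,0,0,0,-0.03,0.2],[0,0,0,0,0,-0.03,0.2],[0,0,0,0,0,-0.02,0.2],[0,0,0,0,0,0,0.2]]}}

```text
t: 12.7
tcp_pos: [0.5706, 0.2744, 0.3623]
tool_rot: [[-0.997, 0.08, 0.007], [0.08, 0.997, 0.003], [-0.007, 0.003, -1.0]]
contact_force: [1.0, 0.2, -0.1]
grip_width: 0.0517
```

```bash
cat > hk.py <<'E'
from h import *
def hung():
    for n in ('wrist','scene'):
        c=cap(n); P=cloud(c); M=np.array([.513,.278]); u=np.array([np.cos(np.radians(4.5)),-np.sin(np.radians(4.5))]); v=np.array([-u[1],u[0]])
        s=(P[...,:2]-M)@u; l=(P[...,:2]-M)@v
        k=((P[...,2]>.18)&(P[...,2]<.215)&(abs(s)<.1)&(abs(l)<.05)).astype(np.uint8)
        nn,lab=cv2.connectedComponents(k)
        for i in range(1,nn):
            m=lab==i
            if m.sum()>25: print(n,'tab s',np.round(s[m].mean(),4),'l',np.round(l[m].mean(),4),'topz',np.round(np.percentile(P[m][:,2],95),4),m.sum())
    return c
E
python3 -c "
from hk import *
hung(); go(.60,-.2915,.30,-14)"
```

```text
wrist tab s 0.0533 l 0.0005 topz 0.2055 741
scene tab s 0.0597 l -0.0036 topz 0.2041 121
t 12.8 tcp [0.5693 0.2737 0.3591] yaw -4.56 w 0.051 F [ 0.  -0.4  0.3]
 turn xyz [0.02 0.14 9.44] shift now [-0.0755 -0.561   0.0591] | after turn [-0.1666 -0.541   0.0591]
```

{"op": "apply_moves", "data": {"moves": [[0,0,0,-0.0065,-0.048,0.004,0.2],[0,0,0,-0.0065,-0.048,0.004,0.2],[0,0,0,-0.0065,-0.048,0.004,0.2],[0,0,0,-0.0065,-0.048,0.004,0.2],[0,0,0,-0.0065,-0.048,0.004,0.2],[0,0,0,-0.0065,-0.048,0.004,0.2],[0,0,0,-0.0065,-0.048,0.004,0.2],[0,0,0,-0.0065,-0.048,0.004,0.2],[0,0,0,-0.0065,-0.048,0.004,0.2],[0,0,0,-0.0065,-0.048,0.004,0.2],[0,0,0,-0.0065,-0.048,0.004,0.2],[0,0,0,-0.0065,-0.033,0.004,0.2]]}}

```text
t: 14.0
tcp_pos: [0.5981, -0.2981, 0.2871]
tool_rot: [[-0.998, 0.06, -0.03], [0.06, 0.998, 0.007], [0.031, 0.005, -1.0]]
contact_force: [0.9, -0.3, -1.0]
grip_width: 0.0512
```

{"op": "apply_moves", "data": {"moves": [[0,0,4.7,0,0,0,0.2],[0,0,4.7,0,0,0,0.2],[0,0,0,0,0,0,0.2],[0,0,0,0,0,0,0.2]]}}

```text
t: 14.4
tcp_pos: [0.592, -0.3074, 0.2783]
tool_rot: [[-0.97, 0.24, -0.044], [0.24, 0.971, 0.007], [0.045, -0.003, -0.999]]
contact_force: [0.4, -0.6, 0.5]
grip_width: 0.0514
```

```bash
python3 - <<'E'
from rk import *
tabs(); go(.5995,-.2915,.198,-14)
E
```

```text
tab 946 [ 518.3 -268.5] [23.8 11.7] 76.2 z 0.1598
tab 797 [ 557.9 -282.5] [23.9 11.4] 76.8 z 0.1599
tab 713 [ 598.5 -291.6] [24.  11.5] 76.1 z 0.1599
t 14.45 tcp [ 0.5919 -0.3072  0.2783] yaw -13.88 w 0.0513 F [-0.7 -0.2 -0.3]
 turn xyz [-0.19 -2.57  0.12] shift now [-0.0072  0.0173  0.08  ] | after turn [-0.0036  0.017   0.0803]
```

{"op": "apply_moves", "data": {"moves": [[0,-2.5,0,0,0,0,0.2],[0,0,0,-0.004,0.017,0,0.2],[0,0,0,0,0,0,0.2],[0,0,0,0,0,0.02,0.2],[0,0,0,0,0,0.02,0.2],[0,0,0,0,0,0.01,0.2],[0,0,0,0,0,0,0.2],[0,0,0,0,0,0,0.2]]}}

```text
t: 15.25
tcp_pos: [0.6047, -0.283, 0.2274]
tool_rot: [[-0.974, 0.224, -0.0], [0.224, 0.974, 0.0], [0.0, 0.0, -1.0]]
contact_force: [0.2, -0.3, 0.7]
grip_width: 0.0515
```

```bash
python3 - <<'E'
from h import *
go(.5995,-.2915,.198,-14)
E
```

```text
t 15.25 tcp [ 0.6047 -0.283   0.2274] yaw -12.97 w 0.0515 F [ 0.2 -0.3  0.7]
 turn xyz [ 0.02 -0.03  1.03] shift now [ 0.0031 -0.0094  0.0294] | after turn [ 0.003  -0.0095  0.0294]
```

{"op": "apply_moves", "data": {"moves": [[0,0,0.8,0.0025,-0.0085,0,0.2],[0,0,0,0,0,0,0.2],[0,0,0,0,0,0.01,0.2],[0,0,0,0,0,0.01,0.2],[0,0,0,0,0,0.006,0.2],[0,0,0,0,0,0,0.2],[0,0,0,0,0,0,0.2]]}}

```text
t: 15.95
tcp_pos: [0.6007, -0.2927, 0.2014]
tool_rot: [[-0.971, 0.24, 0.003], [0.24, 0.971, -0.001], [-0.003, -0.001, -1.0]]
contact_force: [0.1, -0.3, 0.3]
grip_width: 0.0514
```

```bash
python3 - <<'E'
from h import *
go(.5995,-.2915,.198,-14)
E
```

```text
t 15.95 tcp [ 0.6007 -0.2927  0.2014] yaw -13.9 w 0.0514 F [ 0.1 -0.3  0.3]
 turn xyz [-0.04  0.17  0.1 ] shift now [0.0015 0.0009 0.0034] | after turn [0.0015 0.0009 0.0034]
```

{"op": "apply_moves", "data": {"moves": [[0,0,0,0.001,0.001,0.002,0.2],[0,0,0,0,0,0,-1],[0,0,0,0,0,0,-1],[0,0,0,0,0,0,-1],[0,0,0,0,0,0,-1],[0,0,0,0,0,0,-1],[0,0,0,0,0,0,-1]]}}

```text
t: 16.65
tcp_pos: [0.6001, -0.2912, 0.1993]
tool_rot: [[-0.971, 0.24, 0.003], [0.24, 0.971, -0.002], [-0.003, -0.001, -1.0]]
contact_force: [-0.4, 1.2, -1.3]
grip_width: 0.0226
```

{"op": "apply_moves", "data": {"moves": [[0,0,0,0,0,-0.02,-1],[0,0,0,0,0,-0.03,-1],[0,0,0,0,0,-0.04,-1],[0,0,0,0,0,-0.04,-1],[0,0,0,0,0,-0.035,-1],[0,0,-3,0,0,0,-1],[0,0,-4,0,0,0,-1],[0,0,-2.5,0,0,0,-1]]}}

```text
t: 17.45
tcp_pos: [0.6001, -0.2899, 0.3698]
tool_rot: [[-0.998, 0.069, 0.005], [0.069, 0.998, -0.002], [-0.005, -0.001, -1.0]]
contact_force: [0.7, 0.5, -0.3]
grip_width: 0.0231
```

{"op": "apply_moves", "data": {"moves": [[0,0,0,0.01,0.02,0,-1],[0,0,0,0.022,0.045,0,-1],[0,0,0,0.022,0.045,0,-1],[0,0,0,0.022,0.045,0,-1],[0,0,0,0.022,0.045,0,-1],[0,0,0,0.022,0.045,0,-1],[0,0,0,0.022,0.045,0,-1],[0,0,0,0.022,0.045,0,-1],[0,0,0,0.022,0.045,0,-1],[0,0,0,0.022,0.045,0,-1],[0,0,0,0.022,0.045,0,-1],[0,0,0,0.022,0.045,0,-1]]}}

```text
t: 18.65
tcp_pos: [0.3841, 0.2353, 0.3645]
tool_rot: [[-0.996, 0.086, 0.008], [0.086, 0.996, -0.008], [-0.009, -0.007, -1.0]]
contact_force: [0.2, -0.3, -1.5]
grip_width: 0.023
```

{"op": "apply_moves", "data": {"moves": [[0,0,0,0.01,0.03,0,-1],[0,0,0,0,0,0,-1],[0,0,0,0,0,0,-1]]}}

```text
t: 18.95
tcp_pos: [0.3715, 0.2743, 0.3647]
tool_rot: [[-0.997, 0.071, 0.008], [0.071, 0.997, -0.004], [-0.008, -0.003, -1.0]]
contact_force: [-0.3, -1.4, -2.4]
grip_width: 0.0231
```

```bash
python3 - <<'E'
from h import *
go(.3834,.2882,.260,-4.5)
E
```

```text
t 18.95 tcp [0.3715 0.2743 0.3647] yaw -4.07 w 0.0231 F [-0.3 -1.4 -2.4]
 turn xyz [-0.19  0.45  0.43] shift now [-0.01    0.015   0.1048] | after turn [-0.0108  0.0148  0.1047]
```

{"op": "apply_moves", "data": {"moves": [[0,0.4,0.4,-0.009,0.012,0,-1],[0,0,0,0,0,0.03,-1],[0,0,0,0,0,0.035,-1],[0,0,0,0,0,0.025,-1],[0,0,0,0,0,0.008,-1],[0,0,0,0,0,0,-1],[0,0,0,0,0,0,-1],[0,0,0,0,0,0,-1]]}}

```text
t: 19.75
tcp_pos: [0.3933, 0.2833, 0.2667]
tool_rot: [[-0.995, 0.097, 0.01], [0.097, 0.995, 0.001], [-0.01, 0.002, -1.0]]
contact_force: [0.4, 0.6, -2.2]
grip_width: 0.0229
```

```bash
python3 - <<'E'
from h import *
go(.3834,.2882,.2595,-4.5)
E
```

```text
t 19.75 tcp [0.3933 0.2833 0.2667] yaw -5.58 w 0.0229 F [ 0.4  0.6 -2.2]
 turn xyz [ 0.11  0.58 -1.08] shift now [0.0104 0.0039 0.0071] | after turn [0.0103 0.0041 0.0072]
```

{"op": "apply_moves", "data": {"moves": [[0.1,0.6,-1.0,0,0.003,0.006,-1],[0,0,0,0,0,0,-1],[0,0,0,0,0,0,-1],[0,0,0,0,0,0,-1]]}}

```text
t: 20.15
tcp_pos: [0.3951, 0.2877, 0.2631]
tool_rot: [[-0.997, 0.079, 0.004], [0.079, 0.997, 0.004], [-0.003, 0.004, -1.0]]
contact_force: [-0.3, 0.4, -1.7]
grip_width: 0.023
```

```bash
python3 - <<'E'
from h import *
go(.443,.2835,.2595,-4.5)
E
```

```text
t 20.15 tcp [0.3951 0.2877 0.2631] yaw -4.5 w 0.023 F [-0.3  0.4 -1.7]
 turn xyz [ 0.25  0.2  -0.  ] shift now [-0.048  -0.0005  0.0038] | after turn [-0.048  -0.0005  0.0036]
```

{"op": "apply_moves", "data": {"moves": [[0,0,0,0,0,0.004,-1],[0,0,0,0,0,0,-1],[0,0,0,-0.01,0,0,-1],[0,0,0,-0.012,0,0,-1],[0,0,0,-0.012,0,0,-1],[0,0,0,-0.01,0,0,-1],[0,0,0,-0.004,0,0,-1],[0,0,0,0,0,0,-1],[0,0,0,0,0,0,-1]]}}

```text
t: 21.05
tcp_pos: [0.4491, 0.2831, 0.259]
tool_rot: [[-0.997, 0.081, 0.005], [0.081, 0.997, 0.004], [-0.005, 0.005, -1.0]]
contact_force: [-1.1, 0.5, -2.8]
grip_width: 0.0232
```

```bash
python3 - <<'E'
from h import *
go(.541,.2758,.2595,-4.5)
E
```

```text
t 21.05 tcp [0.4491 0.2831 0.259 ] yaw -4.63 w 0.0232 F [-1.1  0.5 -2.8]
 turn xyz [ 0.27  0.28 -0.13] shift now [-0.0922  0.0001 -0.0001] | after turn [-0.0922 -0.0001 -0.0005]
```

{"op": "apply_moves", "data": {"moves": [[0,0,0,-0.012,0,0,-1],[0,0,0,-0.02,0,0,-1],[0,0,0,-0.02,0,0,-1],[0,0,0,-0.018,0,0,-1],[0,0,0,-0.01,0,0,-1],[0,0,0,-0.003,0,0,-1],[0,0,0,0,0,0,-1],[0,0,0,0,0,0.004,-1],[0,0,0,0,0,0.005,-1],[0,0,0,0,0,0.003,-1],[0,0,0,0,0,0,-1],[0,0,0,0,0,0,-1]]}}

```text
t: 22.25
tcp_pos: [0.5311, 0.2769, 0.2452]
tool_rot: [[-0.997, 0.073, -0.0], [0.073, 0.997, 0.002], [0.001, 0.002, -1.0]]
contact_force: [0.1, -0.1, -1.4]
grip_width: 0.0228
```

```bash
python3 - <<'E'
from h import *
go(.541,.2758,.2435,-4.5)
E
```

```text
t 22.25 tcp [0.5311 0.2769 0.2452] yaw -4.19 w 0.0228 F [ 0.1 -0.1 -1.4]
 turn xyz [ 0.11 -0.04  0.31] shift now [-0.0099 -0.0004  0.0017] | after turn [-0.0099 -0.0003  0.0017]
```

{"op": "apply_moves", "data": {"moves": [[0,0,0,-0.008,0,0,-1],[0,0,0,0,0,0.0015,-1],[0,0,0,0,0,0,-1],[0,0,0,0,0,0,0.0],[0,0,0,0,0,0,0.2],[0,0,0,0,0,0,0.2],[0,0,0,0,0,0,0.2],[0,0,0,0,0,-0.01,0.2],[0,0,0,0,0,-0.025,0.2],[0,0,0,0,0,-0.035,0.2],[0,0,0,0,0,-0.03,0.2],[0,0,0,0,0,0,0.2]]}}

```text
t: 23.45
tcp_pos: [0.5404, 0.2769, 0.3508]
tool_rot: [[-0.997, 0.072, 0.002], [0.072, 0.997, 0.004], [-0.002, 0.004, -1.0]]
contact_force: [1.1, -0.1, 1.5]
grip_width: 0.0518
```

```bash
python3 - <<'E'
from hk import *
hung()
go(.559,-.2825,.27,-14)
E
```

```text
wrist tab s 0.0238 l 0.0007 topz 0.2054 830
wrist tab s 0.0527 l 0.0006 topz 0.2053 874
scene tab s 0.0302 l -0.0034 topz 0.2042 124
scene tab s 0.0599 l -0.0036 topz 0.2052 124
t 23.55 tcp [0.5387 0.2758 0.347 ] yaw -4.14 w 0.0512 F [-0.4 -0.3 -0.4]
 turn xyz [-0.   -0.22  9.86] shift now [-0.0608 -0.5553  0.0768] | after turn [-0.1547 -0.5368  0.077 ]
```

{"op": "apply_moves", "data": {"moves": [[0,0,0,-0.0055,-0.03,0,0.2],[0,0,0,-0.0055,-0.048,0.004,0.2],[0,0,0,-0.0055,-0.048,0.005,0.2],[0,0,0,-0.0055,-0.048,0.005,0.2],[0,0,0,-0.0055,-0.048,0.005,0.2],[0,0,0,-0.0055,-0.048,0.005,0.2],[0,0,0,-0.0055,-0.048,0.005,0.2],[0,0,0,-0.0055,-0.048,0.005,0.2],[0,0,0,-0.0055,-0.048,0.005,0.2],[0,0,0,-0.0055,-0.048,0.005,0.2],[0,0,0,-0.0055,-0.048,0.004,0.2],[0,0,0,-0.0055,-0.028,0.002,0.2]]}}

```text
t: 24.75
tcp_pos: [0.5607, -0.2741, 0.2787]
tool_rot: [[-0.998, 0.055, -0.03], [0.055, 0.998, 0.007], [0.031, 0.005, -1.0]]
contact_force: [0.8, -0.2, -0.2]
grip_width: 0.0514
```

{"op": "apply_moves", "data": {"moves": [[0,0,4.9,0,0,0,0.2],[0,0,4.9,0,0,0,0.2],[0,0,0,0,0,0,0.2],[0,0,0,0,0,0,0.2]]}}

```text
t: 25.15
tcp_pos: [0.5555, -0.2822, 0.2721]
tool_rot: [[-0.97, 0.241, -0.042], [0.241, 0.971, 0.008], [0.043, -0.003, -0.999]]
contact_force: [-0.2, 0.7, -0.5]
grip_width: 0.0513
```

```bash
python3 - <<'E'
from rk import *
tabs(); go(.559,-.2825,.198,-14)
E
```

```text
tab 847 [ 518.3 -268.6] [23.2 11.6] 76.1 z 0.1599
tab 748 [ 557.7 -282.4] [23.2 11.4] 76.4 z 0.16
t 25.2 tcp [ 0.5554 -0.282   0.2721] yaw -13.93 w 0.0509 F [-0.3 -0.2 -0.6]
 turn xyz [-0.15 -2.45  0.07] shift now [-0.0068  0.0006  0.0738] | after turn [-0.0036  0.0004  0.0741]
```

{"op": "apply_moves", "data": {"moves": [[-0.1,-2.5,0,0,0,0,0.2],[0,0,0,0,0,0,0.2],[0,0,0,-0.003,0,0.02,0.2],[0,0,0,0,0,0.02,0.2],[0,0,0,0,0,0.01,0.2],[0,0,0,0,0,0,0.2],[0,0,0,0,0,0,0.2]]}}

```text
t: 25.9
tcp_pos: [0.5604, -0.2789, 0.2213]
tool_rot: [[-0.973, 0.229, 0.001], [0.229, 0.973, 0.001], [-0.001, 0.001, -1.0]]
contact_force: [0.3, -0.2, 0.1]
grip_width: 0.0513
```

```bash
python3 - <<'E'
from h import *
go(.559,-.2825,.198,-14)
E
```

```text
t 25.9 tcp [ 0.5604 -0.2789  0.2213] yaw -13.26 w 0.0513 F [ 0.3 -0.2  0.1]
 turn xyz [0.07 0.05 0.74] shift now [ 0.0005 -0.0039  0.0233] | after turn [ 0.0004 -0.0038  0.0233]
```

{"op": "apply_moves", "data": {"moves": [[0,0,0.7,0,-0.0035,0.008,0.2],[0,0,0,0,0,0.01,0.2],[0,0,0,0,0,0.004,0.2],[0,0,0,0,0,0,0.2],[0,0,0,0,0,0,0.2]]}}

```text
t: 26.4
tcp_pos: [0.5605, -0.2831, 0.1993]
tool_rot: [[-0.97, 0.242, 0.004], [0.242, 0.97, -0.0], [-0.004, 0.0, -1.0]]
contact_force: [0.5, 0.2, 0.6]
grip_width: 0.051
```

{"op": "apply_moves", "data": {"moves": [[0,0,0,0,0,0,-1],[0,0,0,0,0,0,-1],[0,0,0,0,0,0,-1],[0,0,0,0,0,0,-1],[0,0,0,0,0,0,-1],[0,0,0,0,0,0,-1]]}}

```text
t: 27.0
tcp_pos: [0.5606, -0.2834, 0.1997]
tool_rot: [[-0.97, 0.242, 0.004], [0.242, 0.97, -0.001], [-0.005, 0.0, -1.0]]
contact_force: [-0.1, -0.0, -0.8]
grip_width: 0.0234
```

{"op": "apply_moves", "data": {"moves": [[0,0,0,0,0,-0.02,-1],[0,0,0,0,0,-0.03,-1],[0,0,0,0,0,-0.04,-1],[0,0,0,0,0,-0.04,-1],[0,0,0,0,0,-0.035,-1],[0,0,-3,0,0,0,-1],[0,0,-4,0,0,0,-1],[0,0,-2.5,0,0,0,-1]]}}

```text
t: 27.8
tcp_pos: [0.56, -0.2817, 0.3698]
tool_rot: [[-0.997, 0.071, 0.005], [0.071, 0.997, 0.0], [-0.005, 0.0, -1.0]]
contact_force: [-0.5, 0.3, -2.3]
grip_width: 0.0232
```

{"op": "apply_moves", "data": {"moves": [[0,0,0,0.008,0.02,0,-1],[0,0,0,0.0175,0.046,0,-1],[0,0,0,0.0175,0.046,0,-1],[0,0,0,0.0175,0.046,0,-1],[0,0,0,0.0175,0.046,0,-1],[0,0,0,0.0175,0.046,0,-1],[0,0,0,0.0175,0.046,0,-1],[0,0,0,0.0175,0.046,0,-1],[0,0,0,0.0175,0.046,0,-1],[0,0,0,0.0175,0.046,0,-1],[0,0,0,0.0175,0.046,0,-1],[0,0,0,0.012,0.03,0,-1]]}}

```text
t: 29.0
tcp_pos: [0.3975, 0.2454, 0.3655]
tool_rot: [[-0.996, 0.084, 0.005], [0.084, 0.996, -0.005], [-0.006, -0.004, -1.0]]
contact_force: [0.6, -0.5, -2.0]
grip_width: 0.0228
```

{"op": "apply_moves", "data": {"moves": [[0,0,0,0,0.03,0,-1],[0,0,0,0,0,0,-1],[0,0,0,0,0,0,-1]]}}

```text
t: 29.3
tcp_pos: [0.3957, 0.282, 0.3653]
tool_rot: [[-0.997, 0.072, 0.004], [0.072, 0.997, -0.002], [-0.004, -0.002, -1.0]]
contact_force: [-1.1, 0.2, -1.2]
grip_width: 0.023
```

```bash
python3 - <<'E'
from h import *
go(.393,.2874,.260,-4.5)
E
```

```text
t 29.3 tcp [0.3957 0.282  0.3653] yaw -4.11 w 0.023 F [-1.1  0.2 -1.2]
 turn xyz [-0.13  0.23  0.39] shift now [0.0035 0.0055 0.1053] | after turn [0.0031 0.0052 0.1053]
```

{"op": "apply_moves", "data": {"moves": [[0,0.3,0.3,0.006,0.004,0,-1],[0,0,0,0.001,0,0.02,-1],[0,0,0,0.001,0,0.025,-1],[0,0,0,0.001,0,0.025,-1],[0,0,0,0.001,0,0.02,-1],[0,0,0,0,0,0.012,-1],[0,0,0,0,0,0,-1],[0,0,0,0,0,0,-1],[0,0,0,0,0,0,-1]]}}

```text
t: 30.2
tcp_pos: [0.3871, 0.2794, 0.2619]
tool_rot: [[-0.996, 0.094, 0.001], [0.094, 0.996, -0.005], [-0.001, -0.005, -1.0]]
contact_force: [0.2, 0.2, -1.5]
grip_width: 0.0232
```

```bash
python3 - <<'E'
from h import *
go(.393,.2874,.2597,-4.5)
E
```

```text
t 30.2 tcp [0.3871 0.2794 0.2619] yaw -5.37 w 0.0232 F [ 0.2  0.2 -1.5]
 turn xyz [-0.27  0.06 -0.87] shift now [-0.0052  0.0085  0.0022] | after turn [-0.0053  0.0084  0.0022]
```

{"op": "apply_moves", "data": {"moves": [[-0.3,0,-0.9,0,0.008,0.002,-1],[0,0,0,0,0,0,-1],[0,0,0,0,0,0,-1],[0,0,0,0,0,0,-1]]}}

```text
t: 30.6
tcp_pos: [0.3892, 0.2895, 0.2623]
tool_rot: [[-0.997, 0.077, 0.006], [0.077, 0.997, 0.005], [-0.005, 0.005, -1.0]]
contact_force: [-0.4, 0.2, -1.6]
grip_width: 0.023
```

```bash
python3 - <<'E'
from h import *
go(.443,.2835,.2597,-4.5)
E
```

```text
t 30.6 tcp [0.3892 0.2895 0.2623] yaw -4.41 w 0.023 F [-0.4  0.2 -1.6]
 turn xyz [0.3  0.31 0.09] shift now [-0.054  -0.0019  0.0028] | after turn [-0.0541 -0.0018  0.0026]
```

{"op": "apply_moves", "data": {"moves": [[0.3,0.3,0,0,-0.0015,0.003,-1],[0,0,0,0,0,0,-1],[0,0,0,-0.01,0,0,-1],[0,0,0,-0.012,0,0,-1],[0,0,0,-0.012,0,0,-1],[0,0,0,-0.012,0,0,-1],[0,0,0,-0.006,0,0,-1],[0,0,0,0,0,0,-1],[0,0,0,0,0,0,-1]]}}

```text
t: 31.5
tcp_pos: [0.4478, 0.2827, 0.2587]
tool_rot: [[-0.997, 0.08, 0.001], [0.08, 0.997, -0.001], [-0.001, -0.0, -1.0]]
contact_force: [-0.5, -0.6, -1.6]
grip_width: 0.0228
```

```bash
python3 - <<'E'
from h import *
go(.505,.2786,.2597,-4.5)
E
```

```text
t 31.5 tcp [0.4478 0.2827 0.2587] yaw -4.58 w 0.0228 F [-0.5 -0.6 -1.6]
 turn xyz [-0.03  0.05 -0.08] shift now [-0.0574  0.0005 -0.0009] | after turn [-0.0574  0.0004 -0.001 ]
```

{"op": "apply_moves", "data": {"moves": [[0,0,0,-0.012,0,0,-1],[0,0,0,-0.016,0,0,-1],[0,0,0,-0.014,0,0,-1],[0,0,0,-0.008,0,0,-1],[0,0,0,-0.003,0,0,-1],[0,0,0,0,0,0,-1],[0,0,0,0,0,0.004,-1],[0,0,0,0,0,0.005,-1],[0,0,0,0,0,0.003,-1],[0,0,0,0,0,0,-1],[0,0,0,0,0,0,-1]]}}

```text
t: 32.6
tcp_pos: [0.5032, 0.2781, 0.2449]
tool_rot: [[-0.997, 0.077, -0.002], [0.077, 0.997, -0.002], [0.002, -0.002, -1.0]]
contact_force: [-0.0, -0.3, -1.9]
grip_width: 0.0232
```

```bash
python3 - <<'E'
from h import *
go(.505,.2786,.2435,-4.5)
E
```

```text
t 32.6 tcp [0.5032 0.2781 0.2449] yaw -4.44 w 0.0232 F [-0.  -0.3 -1.9]
 turn xyz [-0.12 -0.1   0.06] shift now [-0.0018  0.0007  0.0014] | after turn [-0.0018  0.0007  0.0014]
```

Release, then go for the 60.

{"op": "apply_moves", "data": {"moves": [[0,0,0,0,0,0.0015,-1],[0,0,0,0,0,0,-1],[0,0,0,0,0,0,0.0],[0,0,0,0,0,0,0.2],[0,0,0,0,0,0,0.2],[0,0,0,0,0,0,0.2],[0,0,0,0,0,-0.01,0.2],[0,0,0,0,0,-0.025,0.2],[0,0,0,0,0,-0.035,0.2],[0,0,0,0,0,-0.03,0.2],[0,0,0,0,0,0,0.2]]}}

```text
t: 33.7
tcp_pos: [0.5037, 0.2793, 0.3502]
tool_rot: [[-0.997, 0.076, -0.0], [0.076, 0.997, -0.0], [0.0, -0.0, -1.0]]
contact_force: [0.4, 1.4, 0.9]
grip_width: 0.0512
```

```bash
python3 - <<'E'
from hk import *
hung()
go(.519,-.2685,.27,-14)
E
```

```text
wrist tab s -0.015 l -0.0011 topz 0.2054 845
wrist tab s 0.0231 l 0.0008 topz 0.2053 889
wrist tab s 0.0523 l 0.0006 topz 0.2052 915
scene tab s -0.0084 l -0.0053 topz 0.205 118
scene tab s 0.0303 l -0.0034 topz 0.2044 124
scene tab s 0.0598 l -0.0037 topz 0.2051 125
t 33.8 tcp [0.5022 0.2779 0.3465] yaw -4.38 w 0.0518 F [0.3 0.  0.8]
 turn xyz [-0.24 -0.31  9.62] shift now [-0.0589 -0.5432  0.0785] | after turn [-0.1485 -0.5261  0.0765]
```

{"op": "apply_moves", "data": {"moves": [[0,0,0,-0.0055,-0.03,0,0.2],[0,0,0,-0.0055,-0.047,0.004,0.2],[0,0,0,-0.0055,-0.047,0.005,0.2],[0,0,0,-0.0055,-0.047,0.005,0.2],[0,0,0,-0.0055,-0.047,0.005,0.2],[0,0,0,-0.0055,-0.047,0.005,0.2],[0,0,0,-0.0055,-0.047,0.005,0.2],[0,0,0,-0.0055,-0.047,0.005,0.2],[0,0,0,-0.0055,-0.047,0.005,0.2],[0,0,0,-0.0055,-0.047,0.005,0.2],[0,0,0,-0.0055,-0.047,0.004,0.2],[0,0,0,-0.0055,-0.025,0.002,0.2]]}}

```text
t: 35.0
tcp_pos: [0.5215, -0.2641, 0.2792]
tool_rot: [[-0.998, 0.061, -0.034], [0.061, 0.998, 0.003], [0.034, 0.0, -0.999]]
contact_force: [-0.6, 1.5, -0.4]
grip_width: 0.0514
```

{"op": "apply_moves", "data": {"moves": [[0,0,4.9,0,0,0,0.2],[0,0,4.9,0,0,0,0.2],[0,0,0,0,0,0,0.2],[0,-2.5,0,0,0,0,0.2],[0,0,0,0,0,0,0.2],[0,0,0,0,0,0,0.2]]}}

```text
t: 35.6
tcp_pos: [0.5156, -0.27, 0.2704]
tool_rot: [[-0.97, 0.242, -0.007], [0.242, 0.97, -0.004], [0.006, -0.006, -1.0]]
contact_force: [-0.6, 0.6, -0.1]
grip_width: 0.051
```

```bash
python3 - <<'E'
from rk import *
tabs(); go(.5195,-.2685,.198,-14)
E
```

```text
tab 771 [ 517.8 -268.5] [23.6 11.7] 77.0 z 0.1599
t 35.65 tcp [ 0.5155 -0.2699  0.2703] yaw -14.0 w 0.0511 F [-0.8  0.  -0.5]
 turn xyz [-0.32 -0.36 -0.  ] shift now [-0.004   0.0027  0.0723] | after turn [-0.0036  0.0023  0.0723]
```

{"op": "apply_moves", "data": {"moves": [[-0.3,-0.4,0,-0.003,0.002,0.015,0.2],[0,0,0,0,0,0.02,0.2],[0,0,0,0,0,0.02,0.2],[0,0,0,0,0,0.007,0.2],[0,0,0,0,0,0,0.2],[0,0,0,0,0,0,0.2]]}}

```text
t: 36.25
tcp_pos: [0.5215, -0.2676, 0.2076]
tool_rot: [[-0.972, 0.236, 0.002], [0.236, 0.972, -0.0], [-0.002, 0.0, -1.0]]
contact_force: [0.7, -0.4, -0.1]
grip_width: 0.0514
```

```bash
python3 - <<'E'
from h import *
go(.5195,-.2685,.199,-14)
E
```

```text
t 36.25 tcp [ 0.5215 -0.2676  0.2076] yaw -13.65 w 0.0514 F [ 0.7 -0.4 -0.1]
 turn xyz [0.02 0.13 0.35] shift now [ 0.0017 -0.0014  0.0086] | after turn [ 0.0017 -0.0014  0.0086]
```

{"op": "apply_moves", "data": {"moves": [[0,0,0.3,0.0015,-0.001,0.007,0.2],[0,0,0,0,0,0,0.2],[0,0,0,0,0,0,-1],[0,0,0,0,0,0,-1],[0,0,0,0,0,0,-1],[0,0,0,0,0,0,-1],[0,0,0,0,0,0,-1],[0,0,0,0,0,0,-1]]}}

```text
t: 37.05
tcp_pos: [0.5205, -0.2689, 0.2026]
tool_rot: [[-0.97, 0.242, 0.006], [0.242, 0.97, -0.002], [-0.006, -0.001, -1.0]]
contact_force: [0.6, -0.2, -0.9]
grip_width: 0.0229
```

{"op": "apply_moves", "data": {"moves": [[0,0,0,0,0,-0.02,-1],[0,0,0,0,0,-0.03,-1],[0,0,0,0,0,-0.04,-1],[0,0,0,0,0,-0.04,-1],[0,0,0,0,0,-0.035,-1],[0,0,-3,0,0,0,-1],[0,0,-4,0,0,0,-1],[0,0,-2.5,0,0,0,-1]]}}

```text
t: 37.85
tcp_pos: [0.5203, -0.2677, 0.3736]
tool_rot: [[-0.997, 0.07, 0.008], [0.07, 0.998, -0.002], [-0.009, -0.002, -1.0]]
contact_force: [0.9, 0.1, -1.0]
grip_width: 0.0231
```

{"op": "apply_moves", "data": {"moves": [[0,0,0,0.006,0.02,0,-1],[0,0,0,0.0145,0.046,0,-1],[0,0,0,0.0145,0.046,0,-1],[0,0,0,0.0145,0.046,0,-1],[0,0,0,0.0145,0.046,0,-1],[0,0,0,0.0145,0.046,0,-1],[0,0,0,0.0145,0.046,0,-1],[0,0,0,0.0145,0.046,0,-1],[0,0,0,0.0145,0.046,0,-1],[0,0,0,0.0145,0.046,0,-1],[0,0,0,0.0145,0.046,0,-1],[0,0,0,0.008,0.03,0,-1]]}}

```text
t: 39.05
tcp_pos: [0.3862, 0.2661, 0.3683]
tool_rot: [[-0.997, 0.082, 0.005], [0.082, 0.997, -0.005], [-0.005, -0.004, -1.0]]
contact_force: [0.4, 0.3, -1.3]
grip_width: 0.0232
```

{"op": "apply_moves", "data": {"moves": [[0,0,0,0,0.022,0,-1],[0,0,0,0,0,0,-1],[0,0,0,0,0,0,-1]]}}

```text
t: 39.35
tcp_pos: [0.381, 0.2954, 0.3679]
tool_rot: [[-0.998, 0.069, 0.002], [0.069, 0.998, -0.003], [-0.002, -0.003, -1.0]]
contact_force: [0.1, -0.5, -2.9]
grip_width: 0.0229
```

```bash
python3 - <<'E'
from h import *
go(.393,.2874,.260,-4.5)
E
```

```text
t 39.35 tcp [0.381  0.2954 0.3679] yaw -3.95 w 0.0229 F [ 0.1 -0.5 -2.9]
 turn xyz [-0.15  0.12  0.55] shift now [-0.0124 -0.0069  0.108 ] | after turn [-0.0126 -0.007   0.1079]
```

{"op": "apply_moves", "data": {"moves": [[0,0,0.4,-0.003,-0.003,0,-1],[0,0,0,0,0,0.02,-1],[0,0,0,0,0,0.025,-1],[0,0,0,0,0,0.025,-1],[0,0,0,0,0,0.02,-1],[0,0,0,0,0,0.013,-1],[0,0,0,0,0,0,-1],[0,0,0,0,0,0,-1],[0,0,0,0,0,0,-1]]}}

```text
t: 40.25
tcp_pos: [0.3872, 0.2783, 0.2624]
tool_rot: [[-0.995, 0.099, 0.005], [0.099, 0.995, -0.012], [-0.006, -0.011, -1.0]]
contact_force: [0.1, 0.2, -1.6]
grip_width: 0.0232
```

```bash
python3 - <<'E'
from h import *
go(.393,.2874,.2626,-4.5)
E
```

```text
t 40.25 tcp [0.3872 0.2783 0.2624] yaw -5.68 w 0.0232 F [ 0.1  0.2 -1.6]
 turn xyz [-0.66  0.34 -1.18] shift now [-0.0049  0.0096 -0.0003] | after turn [-0.0051  0.0095 -0.0002]
```

{"op": "apply_moves", "data": {"moves": [[-0.6,0.3,-1.2,0,0.0085,0,-1],[0,0,0,0,0,0,-1],[0,0,0,0,0,0,-1],[0,0,0,0,0,0,-1]]}}

```text
t: 40.65
tcp_pos: [0.3895, 0.2884, 0.2649]
tool_rot: [[-0.997, 0.077, 0.005], [0.077, 0.997, 0.003], [-0.004, 0.004, -1.0]]
contact_force: [-0.4, -0.4, -1.9]
grip_width: 0.0229
```

```bash
python3 - <<'E'
from h import *
go(.443,.2835,.2626,-4.5)
E
```

```text
t 40.65 tcp [0.3895 0.2884 0.2649] yaw -4.43 w 0.0229 F [-0.4 -0.4 -1.9]
 turn xyz [0.2  0.25 0.07] shift now [-0.0537 -0.0007  0.0025] | after turn [-0.0537 -0.0007  0.0023]
```

{"op": "apply_moves", "data": {"moves": [[0.2,0.2,0,0,0,0.003,-1],[0,0,0,0,0,0,-1],[0,0,0,-0.01,0,0,-1],[0,0,0,-0.012,0,0,-1],[0,0,0,-0.012,0,0,-1],[0,0,0,-0.012,0,0,-1],[0,0,0,-0.012,0,0,-1],[0,0,0,-0.008,0,0,-1],[0,0,0,-0.003,0,0,-1],[0,0,0,0,0,0,-1],[0,0,0,0,0,0,-1]]}}

```text
t: 41.75
tcp_pos: [0.4665, 0.2817, 0.2612]
tool_rot: [[-0.997, 0.08, 0.001], [0.08, 0.997, -0.0], [-0.001, -0.0, -1.0]]
contact_force: [-0.6, -0.4, -2.3]
grip_width: 0.0227
```

```bash
python3 - <<'E'
from h import *
go(.468,.2815,.247,-4.5)
E
```

```text
t 41.75 tcp [0.4665 0.2817 0.2612] yaw -4.6 w 0.0227 F [-0.6 -0.4 -2.3]
 turn xyz [-0.02  0.07 -0.1 ] shift now [-0.0015 -0.0001  0.0142] | after turn [-0.0015 -0.0001  0.0142]
```

{"op": "apply_moves", "data": {"moves": [[0,0,0,0,0,0.004,-1],[0,0,0,0,0,0.005,-1],[0,0,0,0,0,0.003,-1],[0,0,0,0,0,0,-1],[0,0,0,0,0,0.001,-1],[0,0,0,0,0,0,-1]]}}

```text
t: 42.35
tcp_pos: [0.4642, 0.2822, 0.247]
tool_rot: [[-0.997, 0.077, -0.0], [0.077, 0.997, -0.001], [0.0, -0.001, -1.0]]
contact_force: [-0.7, -0.9, -1.9]
grip_width: 0.0227
```

{"op": "apply_moves", "data": {"moves": [[0,0,0,0,0,0.0005,-1],[0,0,0,0,0,0,0.0],[0,0,0,0,0,0,0.2],[0,0,0,0,0,0,0.2],[0,0,0,0,0,0,0.2],[0,0,0,0,0,-0.01,0.2],[0,0,0,0,0,-0.025,0.2],[0,0,0,0,0,-0.035,0.2],[0,0,0,0,0,-0.03,0.2],[0,0,0,0,0,0,0.2]]}}

```text
t: 43.35
tcp_pos: [0.4645, 0.2832, 0.3528]
tool_rot: [[-0.997, 0.076, 0.0], [0.076, 0.997, 0.0], [-0.0, 0.0, -1.0]]
contact_force: [-0.2, -0.0, -0.0]
grip_width: 0.051
```

```bash
cat > pk.py <<'E'
from h import *
def pist(n):
    c=cap(n); P=cloud(c)
    k=((P[...,2]>.06)&(P[...,2]<.085)&(P[...,0]>.38)&(P[...,0]<.78)&(P[...,1]>-.17)&(P[...,1]<.17)).astype(np.uint8)
    nn,lab=cv2.connectedComponents(k)
    for i in range(1,nn):
        q=P[lab==i]
        if len(q)>30:
            q=q[q[:,2]>np.percentile(q[:,2],60)-.003]
            (x,y),r=cv2.minEnclosingCircle((q[:,:2]*1000).astype(np.float32)); print(n,'knob',np.round(q.mean(0),4),'circ',round(x,1),round(y,1),'r',round(r,1),len(q))
    return c,P
E
python3 - <<'E'
from hk import *
from pk import pist
hung()
pist('scene');c,P=pist('top')
cv2.imwrite('pics/top3.png',c['pixels'][120:260,150:420].repeat(2,0).repeat(2,1))
go(.487,.0836,.30,0)
E
```

```text
wrist tab s -0.0541 l -0.0 topz 0.2054 823
wrist tab s -0.0158 l -0.0012 topz 0.2053 858
wrist tab s 0.0226 l 0.0007 topz 0.2052 873
wrist tab s 0.0519 l 0.0006 topz 0.2052 905
scene tab s -0.0474 l -0.004 topz 0.2045 113
scene tab s -0.0083 l -0.0055 topz 0.2043 120
scene tab s 0.0448 l -0.0035 topz 0.2044 251
scene knob [ 0.4743 -0.1045  0.0688] circ 473.6 -103.6 r 14.9 77
scene knob [ 0.4545 -0.0018  0.0691] circ 453.8 -1.9 r 13.7 76
scene knob [0.4907 0.0838 0.0689] circ 490.9 82.8 r 14.5 80
top knob [0.4884 0.085  0.0712] circ 488.2 84.2 r 13.6 51
top knob [ 0.472  -0.104   0.0718] circ 471.8 -103.3 r 13.3 53
top knob [ 0.4525 -0.0008  0.0715] circ 452.4 -1.1 r 13.4 53
t 43.55 tcp [0.4624 0.2809 0.3473] yaw -4.35 w 0.0512 F [ 0.3 -1.2 -0.7]
 turn xyz [-0.38 -0.46 -4.35] shift now [-0.0399 -0.1945  0.0483] | after turn [-0.0246 -0.1973  0.0473]
```

View pics/top3.png

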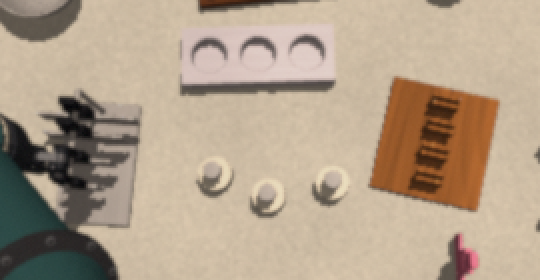

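All four tabs are on the prong with tops at 0.2045–0.2055, as expected for hanging, and the rack is empty. The pistons at crop (213,172), (267,195) and (331,183) haven't moved. Now the bores: a close look from above the block.

{"op": "apply_moves", "data": {"moves": [[0,0,0,-0.01,-0.012,0,0.4],[0,0,0,-0.02,-0.025,0.005,0.4],[0,0,0,-0.02,-0.025,0.005,0.4],[0,0,0,-0.02,-0.025,0.005,0.4],[0,0,0,-0.02,-0.025,0.005,0.4],[0,0,0,-0.02,-0.025,0.005,0.4],[0,0,0,-0.02,-0.025,0.005,0.4],[0,0,0,-0.02,-0.025,0.005,0.4],[0,0,0,-0.02,-0.025,0.005,0.4],[0,0,0,-0.02,-0.025,0.005,0.4],[0,0,-4,-0.015,-0.01,0,0.4],[0,0,0,0,0,0,0.4]]}}

```text
t: 44.75
tcp_pos: [0.6516, -0.0096, 0.2818]
tool_rot: [[-0.999, 0.008, -0.038], [0.009, 1.0, -0.019], [0.038, -0.02, -0.999]]
contact_force: [0.3, -0.1, 0.5]
grip_width: 0.0599
```

{"op": "apply_moves", "data": {"moves": [[0,0,0,0,0,0,0.4],[0,0,0,0,0,0,0.4]]}}

```text
t: 44.95
tcp_pos: [0.6497, -0.0106, 0.2795]
tool_rot: [[-0.999, 0.011, -0.043], [0.012, 1.0, -0.019], [0.043, -0.02, -0.999]]
contact_force: [-0.2, 1.3, -0.0]
grip_width: 0.06
```

```bash
cat > br.py <<'E'
from h import *
def bores(tag=None):
    c=cap('wrist'); P=cloud(c); Z=P[...,2]
    if tag: cv2.imwrite(f'pics/{tag}.png',c['pixels'])
    k=((Z>.030)&(Z<.040)&(P[...,0]>.62)&(P[...,0]<.75)&(abs(P[...,1]-.0165)<.14)).astype(np.uint8)
    print('block px',k.sum(),'z',np.median(Z[k>0]))
    k=cv2.morphologyEx(k,cv2.MORPH_CLOSE,np.ones((3,3)))
    ct,h=cv2.findContours(k,cv2.RETR_CCOMP,cv2.CHAIN_APPROX_NONE)
    for i,q in enumerate(ct):
        if len(q)<40: continue
        uv=q[:,0]; X=P[uv[:,1],uv[:,0]]; X=X[(X[:,2]>.03)&(X[:,2]<.04)]
        if h[0,i,3]>=0:
            x,y=X[:,0],X[:,1]; A=np.c_[2*x,2*y,np.ones(len(x))]
            for _ in range(3):
                s=np.linalg.lstsq(np.c_[2*x,2*y,np.ones(len(x))],x*x+y*y,rcond=None)[0]; r=np.sqrt(s[2]+s[0]**2+s[1]**2)
                e=abs(np.hypot(x-s[0],y-s[1])-r); g=e<np.percentile(e,85)+1e-4; x,y=x[g],y[g]
            print('bore',np.round(s[:2],4),'r',round(r,4),len(x),'rms',round(float(e.std()),4))
        else: print('block rect',cv2.minAreaRect((X[:,:2]*1000).astype(np.float32)))
E
python3 - <<'E'
from br import *
bores('w4'); go(.65,.0165,.3,0)
E
```

```text
block px 15248 z 0.0352445440322918
block rect ((684.6956176757812, 19.261085510253906), (96.05280303955078, 250.91790771484375), 1.6109542846679688)
bore [ 0.6864 -0.0606] r 0.0291 135 rms 0.0001
bore [0.6842 0.019 ] r 0.0291 144 rms 0.0001
bore [0.6821 0.0987] r 0.0291 134 rms 0.0002
t 45.0 tcp [ 0.6495 -0.0101  0.2796] yaw -0.6 w 0.0597 F [ 0.5  0.5 -0.6]
 turn xyz [-1.12 -2.46 -0.6 ] shift now [ 0.0006  0.0262 -0.0209] | after turn [-0.0005  0.0266 -0.0204]
```

{"op": "apply_moves", "data": {"moves": [[-1.1,-2.4,-0.6,0,0,0,0.4],[0,0,0,0.01,0.006,0,0.4],[0,0,0,0.024,0.013,0.006,0.4],[0,0,0,0.026,0.015,0.012,0.4],[0,0,0,0.026,0.015,0.012,0.4],[0,0,0,0.026,0.015,0.012,0.4],[0,0,0,0.026,0.015,0.012,0.4],[0,0,0,0.018,0.01,0.008,0.4],[0,0,0,0,0,0,0.4],[0,0,0,0,0,0,0.4],[0,0,0,0,0,0,0.4]]}}

```text
t: 46.1
tcp_pos: [0.4774, 0.0947, 0.2206]
tool_rot: [[-1.0, -0.017, -0.002], [-0.017, 1.0, 0.0], [0.002, 0.0, -1.0]]
contact_force: [0.2, 0.1, -0.1]
grip_width: 0.0595
```

```bash
python3 - <<'E'
from pk import *
pist('wrist'); go(.4885,.084,.116,0)
E
```

```text
wrist knob [0.4516 0.0018 0.0702] circ 452.1 1.3 r 13.9 1315
wrist knob [ 0.4786 -0.0746  0.0701] circ 479.2 -75.5 r 14.4 1240
wrist knob [0.4872 0.0869 0.0702] circ 487.7 86.9 r 14.0 1143
t 46.15 tcp [0.4779 0.0946 0.2207] yaw 0.96 w 0.0598 F [1.1 0.5 1.5]
 turn xyz [ 0.05 -0.05  0.96] shift now [-0.0105 -0.0109  0.1047] | after turn [-0.0106 -0.0106  0.1047]
```

{"op": "apply_moves", "data": {"moves": [[0,0,0,-0.0085,-0.0065,0,0.4],[0,0,0,0,0,0.02,0.4],[0,0,0,0,0,0.025,0.4],[0,0,0,0,0,0.025,0.4],[0,0,0,0,0,0.015,0.4],[0,0,0,0,0,0.005,0.4],[0,0,0,0,0,0,0.4],[0,0,0,0,0,0,0.4]]}}

```text
t: 46.95
tcp_pos: [0.5024, 0.0816, 0.1303]
tool_rot: [[-1.0, -0.001, 0.016], [-0.001, 1.0, 0.001], [-0.016, 0.001, -1.0]]
contact_force: [-0.3, -0.0, -0.1]
grip_width: 0.0601
```

```bash
python3 - <<'E'
from h import *
go(.4877,.0869,.116,1.7)
E
```

```text
t 46.95 tcp [0.5024 0.0816 0.1303] yaw 0.07 w 0.0601 F [-0.3 -0.  -0.1]
 turn xyz [ 0.07  0.94 -1.63] shift now [0.0149 0.0053 0.0141] | after turn [0.0145 0.0057 0.0143]
```

{"op": "apply_moves", "data": {"moves": [[0.1,0.9,-1.6,0.007,0.003,0,0.4],[0,0,0,0.006,0.002,0,0.4],[0,0,0,0,0,0.006,0.4],[0,0,0,0,0,0.005,0.4],[0,0,0,0,0,0,0.4],[0,0,0,0,0,0,0.4]]}}

```text
t: 47.55
tcp_pos: [0.4895, 0.087, 0.1209]
tool_rot: [[-0.999, -0.031, 0.004], [-0.031, 1.0, 0.0], [-0.004, 0.0, -1.0]]
contact_force: [0.7, -0.1, -0.8]
grip_width: 0.06
```

```bash
python3 - <<'E'
from h import *
go(.4877,.0869,.116,1.7)
E
```

```text
t 47.55 tcp [0.4895 0.087  0.1209] yaw 1.8 w 0.06 F [ 0.7 -0.1 -0.8]
 turn xyz [0.01 0.24 0.1 ] shift now [ 0.0019 -0.0001  0.0049] | after turn [ 0.0018 -0.0001  0.0049]
```

{"op": "apply_moves", "data": {"moves": [[0,0.2,0,0.0015,0,0.004,0.4],[0,0,0,0,0,0,0.4],[0,0,0,0,0,0,-1],[0,0,0,0,0,0,-1],[0,0,0,0,0,0,-1],[0,0,0,0,0,0,-1],[0,0,0,0,0,0,-1],[0,0,0,0,0,0,-1]]}}

```text
t: 48.35
tcp_pos: [0.4881, 0.0867, 0.1166]
tool_rot: [[-1.0, -0.031, 0.0], [-0.031, 1.0, -0.0], [-0.0, -0.0, -1.0]]
contact_force: [0.0, -0.3, -0.3]
grip_width: 0.0261
```

```bash
python3 - <<'E'
from h import *
go(.6821,.0987,.20,1.7)
E
```

```text
t 48.35 tcp [0.4881 0.0867 0.1166] yaw 1.78 w 0.0261 F [ 0.  -0.3 -0.3]
 turn xyz [-0.01  0.03  0.08] shift now [-0.1943  0.0059 -0.0833] | after turn [-0.1943  0.0062 -0.0834]
```

{"op": "apply_moves", "data": {"moves": [[0,0,0,0,0,-0.015,-1],[0,0,0,0,0,-0.03,-1],[0,0,0,-0.01,0,-0.025,-1],[0,0,0,-0.03,0.001,0,-1],[0,0,0,-0.035,0.001,0,-1],[0,0,0,-0.035,0.001,0,-1],[0,0,0,-0.035,0.001,0,-1],[0,0,0,-0.025,0.001,0,-1],[0,0,0,-0.012,0.001,0,-1],[0,0,0,0,0,0,-1],[0,0,0,0,0,0,-1]]}}

```text
t: 49.45
tcp_pos: [0.6682, 0.0956, 0.1805]
tool_rot: [[-0.999, -0.032, -0.017], [-0.032, 0.999, -0.005], [0.017, -0.005, -1.0]]
contact_force: [-0.3, -0.5, -2.9]
grip_width: 0.0264
```

```bash
python3 - <<'E'
from br import *
bores('w5'); go(.6825,.0985,.17,1.7)
E
```

```text
block px 26368 z 0.03526038845027338
block rect ((684.7579345703125, 18.232666015625), (96.1070556640625, 251.5312957763672), 1.5719187259674072)
bore [0.6843 0.0192] r 0.0289 179 rms 0.0001
bore [ 0.6864 -0.0604] r 0.029 175 rms 0.0002
t 49.5 tcp [0.668  0.0956 0.1805] yaw 1.83 w 0.0265 F [ 0.5  0.  -2.9]
 turn xyz [-0.26 -0.97  0.13] shift now [-0.0148  0.0025  0.0102] | after turn [-0.0146  0.0025  0.0105]
```

{"op": "apply_moves", "data": {"moves": [[-0.3,-1.0,0,0,0,0,-1],[0,0,0,0,0,0,-1],[0,0,0,-0.01,0.002,0,-1],[0,0,0,0,0,0,-1],[0,0,0,0,0,0,-1]]}}

```text
t: 50.0
tcp_pos: [0.6748, 0.0979, 0.1802]
tool_rot: [[-0.999, -0.034, -0.002], [-0.034, 0.999, -0.0], [0.002, -0.0, -1.0]]
contact_force: [0.5, -0.1, -1.8]
grip_width: 0.0265
```

```bash
python3 - <<'E'
from h import *
go(.6825,.0986,.165,1.7)
E
```

```text
t 50.0 tcp [0.6748 0.0979 0.1802] yaw 1.94 w 0.0265 F [ 0.5 -0.1 -1.8]
 turn xyz [-0.02 -0.13  0.24] shift now [-0.0078  0.0005  0.0152] | after turn [-0.0078  0.0005  0.0152]
```

{"op": "apply_moves", "data": {"moves": [[0,-0.1,0,-0.0065,0.0005,0,-1],[0,0,0,0,0,0,-1],[0,0,0,0,0,0.006,-1],[0,0,0,0,0,0.006,-1],[0,0,0,0,0,0,-1],[0,0,0,0,0,0,-1]]}}

```text
t: 50.6
tcp_pos: [0.6818, 0.0987, 0.1668]
tool_rot: [[-0.999, -0.034, -0.001], [-0.034, 0.999, -0.0], [0.001, -0.0, -1.0]]
contact_force: [-0.3, 0.0, -3.0]
grip_width: 0.0267
```

```bash
python3 - <<'E'
from h import *
go(.6825,.0986,.155,1.7)
E
```

```text
t 50.6 tcp [0.6818 0.0987 0.1668] yaw 1.93 w 0.0267 F [-0.3  0.  -3. ]
 turn xyz [-0.02 -0.04  0.23] shift now [-0.0007 -0.0001  0.0118] | after turn [-0.0007 -0.0001  0.0118]
```

{"op": "apply_moves", "data": {"moves": [[0,0,0,-0.0005,0,0.005,-1],[0,0,0,0,0,0.005,-1],[0,0,0,0,0,0.005,-1],[0,0,0,0,0,0.004,-1],[0,0,0,0,0,0,-1],[0,0,0,0,0,0,-1]]}}

```text
t: 51.2
tcp_pos: [0.682, 0.0986, 0.1456]
tool_rot: [[-0.999, -0.034, -0.002], [-0.034, 0.999, -0.001], [0.002, -0.001, -1.0]]
contact_force: [-0.3, -0.0, -3.0]
grip_width: 0.0262
```

```bash
python3 - <<'E'
from h import *
go(.6825,.0986,.128,1.7)
E
```

```text
t 51.2 tcp [0.682  0.0986 0.1456] yaw 1.93 w 0.0262 F [-0.3 -0.  -3. ]
 turn xyz [-0.03 -0.1   0.23] shift now [-0.0005  0.      0.0176] | after turn [-0.0005  0.      0.0176]
```

{"op": "apply_moves", "data": {"moves": [[0,0,0,0,0,0.005,-1],[0,0,0,0,0,0.005,-1],[0,0,0,0,0,0.004,-1],[0,0,0,0,0,0.001,-1],[0,0,0,0,0,0,-1],[0,0,0,0,0,0,0.0],[0,0,0,0,0,0,0.2],[0,0,0,0,0,0,0.2],[0,0,0,0,0,-0.015,0.4],[0,0,0,0,0,-0.03,0.4],[0,0,0,0,0,-0.03,0.4],[0,0,0,0,0,0,0.4]]}}

```text
t: 52.4
tcp_pos: [0.6843, 0.1, 0.2123]
tool_rot: [[-0.999, -0.034, 0.005], [-0.034, 0.999, 0.001], [-0.005, 0.001, -1.0]]
contact_force: [0.7, 1.1, 0.1]
grip_width: 0.0599
```

```bash
python3 - <<'E'
from pk import *
pist('wrist'); pist('top'); go(.452,.0013,.22,1.7)
E
```

```text
wrist knob [0.681  0.0985 0.0801] circ 681.6 98.6 r 13.9 1385
t 52.5 tcp [0.6823 0.0991 0.2087] yaw 1.97 w 0.0598 F [ 0.3 -0.2  0.2]
 turn xyz [-0.02 -0.08  0.27] shift now [ 0.2336 -0.0898 -0.011 ] | after turn [ 0.2331 -0.0909 -0.0113]
```

Piston home: knob top at 0.080, on the bore centre. Next, the middle piston.

{"op": "apply_moves", "data": {"moves": [[0,0,0,0.012,-0.005,0,0.4],[0,0,0,0.03,-0.012,0,0.4],[0,0,0,0.035,-0.014,0,0.4],[0,0,0,0.035,-0.014,0,0.4],[0,0,0,0.035,-0.014,0,0.4],[0,0,0,0.035,-0.013,0,0.4],[0,0,0,0.028,-0.01,0,0.4],[0,0,0,0.012,-0.005,0,0.4],[0,0,0,0,0,0,0.4],[0,0,0,0,0,0,0.4],[0,0,0,0,0,0,0.4]]}}

```text
t: 53.6
tcp_pos: [0.4391, -0.0036, 0.2019]
tool_rot: [[-0.999, -0.032, -0.026], [-0.032, 0.999, -0.005], [0.027, -0.004, -1.0]]
contact_force: [0.5, -0.5, -0.5]
grip_width: 0.0596
```

```bash
python3 - <<'E'
from pk import *
pist('wrist'); go(.452,.0013,.13,1.7)
E
```

```text
wrist knob [0.451  0.001  0.0702] circ 451.7 1.2 r 14.0 1311
wrist knob [ 0.4746 -0.0806  0.0702] circ 477.5 -77.3 r 13.8 558
t 53.65 tcp [ 0.4395 -0.0034  0.2019] yaw 1.84 w 0.0596 F [-0.   0.1  0.6]
 turn xyz [-0.23 -1.49  0.14] shift now [-0.0145  0.0046  0.0716] | after turn [-0.0126  0.0043  0.0719]
```

{"op": "apply_moves", "data": {"moves": [[-0.2,-1.5,0,0,0,0,0.4],[0,0,0,0,0,0,0.4],[0,0,0,-0.003,0.003,0.015,0.4],[0,0,0,0,0,0.02,0.4],[0,0,0,0,0,0.02,0.4],[0,0,0,0,0,0.008,0.4],[0,0,0,0,0,0,0.4],[0,0,0,0,0,0,0.4]]}}

```text
t: 54.45
tcp_pos: [0.4523, 0.0037, 0.1375]
tool_rot: [[-0.999, -0.035, 0.01], [-0.035, 0.999, 0.003], [-0.01, 0.003, -1.0]]
contact_force: [0.9, -0.1, -1.0]
grip_width: 0.0596
```

```bash
python3 - <<'E'
from h import *
go(.4518,.0012,.1166,1.7)
E
```

```text
t 54.45 tcp [0.4523 0.0037 0.1375] yaw 2.01 w 0.0596 F [ 0.9 -0.1 -1. ]
 turn xyz [0.15 0.58 0.31] shift now [ 0.0008 -0.0026  0.0209] | after turn [ 0.0006 -0.0025  0.0209]
```

{"op": "apply_moves", "data": {"moves": [[0.1,0.5,0.3,0.001,-0.002,0.005,0.4],[0,0,0,0,0,0.007,0.4],[0,0,0,0,0,0.006,0.4],[0,0,0,0,0,0,0.4],[0,0,0,0,0,0,0.4]]}}

```text
t: 54.95
tcp_pos: [0.4528, 0.0014, 0.1198]
tool_rot: [[-1.0, -0.028, 0.004], [-0.028, 1.0, 0.001], [-0.005, 0.001, -1.0]]
contact_force: [0.3, -0.5, 0.5]
grip_width: 0.0595
```

```bash
python3 - <<'E'
from h import *
go(.4518,.0012,.1166,1.7)
E
```

```text
t 54.95 tcp [0.4528 0.0014 0.1198] yaw 1.63 w 0.0595 F [ 0.3 -0.5  0.5]
 turn xyz [ 0.06  0.26 -0.07] shift now [ 0.001  -0.0002  0.0032] | after turn [ 0.001  -0.0002  0.0032]
```

{"op": "apply_moves", "data": {"moves": [[0,0.2,0,0.001,0,0.003,0.4],[0,0,0,0,0,0,0.4],[0,0,0,0,0,0,-1],[0,0,0,0,0,0,-1],[0,0,0,0,0,0,-1],[0,0,0,0,0,0,-1],[0,0,0,0,0,0,-1],[0,0,0,0,0,0,-1]]}}

```text
t: 55.75
tcp_pos: [0.4516, 0.0011, 0.117]
tool_rot: [[-1.0, -0.028, 0.001], [-0.028, 1.0, 0.001], [-0.001, 0.001, -1.0]]
contact_force: [-1.2, -0.5, 0.5]
grip_width: 0.0263
```

{"op": "apply_moves", "data": {"moves": [[0,0,0,0,0,-0.015,-1],[0,0,0,0,0,-0.03,-1],[0,0,0,-0.012,0,-0.025,-1],[0,0,0,-0.035,0.002,0,-1],[0,0,0,-0.04,0.002,0,-1],[0,0,0,-0.04,0.002,0,-1],[0,0,0,-0.04,0.002,0,-1],[0,0,0,-0.035,0.002,0,-1],[0,0,0,-0.02,0.001,0,-1],[0,0,0,-0.008,0,0,-1],[0,0,0,0,0,0,-1],[0,0,0,0,0,0,-1]]}}

```text
t: 56.95
tcp_pos: [0.6791, 0.017, 0.1808]
tool_rot: [[-0.999, -0.028, -0.019], [-0.028, 1.0, -0.002], [0.019, -0.002, -1.0]]
contact_force: [-0.7, 0.2, -2.5]
grip_width: 0.0265
```

```bash
python3 - <<'E'
from br import *
bores(); go(.6845,.0192,.165,1.7)
E
```

```text
block px 28707 z 0.03529097179384583
block rect ((684.6627807617188, 18.899818420410156), (95.87691497802734, 251.3563995361328), 1.5227323770523071)
bore [0.6966 0.0861] r 0.0034 14 rms 0.0004
bore [0.6946 0.1152] r 0.0231 103 rms 0.0012
bore [ 0.6864 -0.0608] r 0.0289 185 rms 0.0001
t 57.0 tcp [0.6788 0.017  0.1808] yaw 1.63 w 0.0264 F [ 0.5  1.  -3.2]
 turn xyz [-0.1  -1.08 -0.07] shift now [-0.006   0.0021  0.0157] | after turn [-0.0057  0.002   0.0158]
```

{"op": "apply_moves", "data": {"moves": [[-0.1,-1.1,0,0,0,0,-1],[0,0,0,0,0,0,-1],[0,0,0,-0.006,0.002,0,-1],[0,0,0,0,0,0,-1],[0,0,0,0,0,0.006,-1],[0,0,0,0,0,0.006,-1],[0,0,0,0,0,0,-1],[0,0,0,0,0,0,-1]]}}

```text
t: 57.8
tcp_pos: [0.6812, 0.0189, 0.1677]
tool_rot: [[-1.0, -0.03, -0.002], [-0.03, 1.0, -0.001], [0.002, -0.001, -1.0]]
contact_force: [0.8, 0.1, -2.2]
grip_width: 0.0262
```

```bash
python3 - <<'E'
from h import *
go(.6842,.0191,.155,1.7)
E
```

```text
t 57.8 tcp [0.6812 0.0189 0.1677] yaw 1.7 w 0.0262 F [ 0.8  0.1 -2.2]
 turn xyz [-0.08 -0.13 -0.  ] shift now [-0.003   0.0001  0.0127] | after turn [-0.003   0.0001  0.0127]
```

{"op": "apply_moves", "data": {"moves": [[0,-0.1,0,-0.003,0,0,-1],[0,0,0,0,0,0,-1],[0,0,0,0,0,0.005,-1],[0,0,0,0,0,0.005,-1],[0,0,0,0,0,0.005,-1],[0,0,0,0,0,0.004,-1],[0,0,0,0,0,0,-1],[0,0,0,0,0,0,-1]]}}

```text
t: 58.6
tcp_pos: [0.6843, 0.0189, 0.1464]
tool_rot: [[-1.0, -0.029, -0.001], [-0.029, 1.0, -0.001], [0.001, -0.001, -1.0]]
contact_force: [-0.4, 0.2, -3.5]
grip_width: 0.0259
```

```bash
python3 - <<'E'
from h import *
go(.6842,.0191,.128,1.7)
E
```

```text
t 58.6 tcp [0.6843 0.0189 0.1464] yaw 1.69 w 0.0259 F [-0.4  0.2 -3.5]
 turn xyz [-0.08 -0.07 -0.01] shift now [0.0001 0.0003 0.0184] | after turn [0.0001 0.0002 0.0184]
```

{"op": "apply_moves", "data": {"moves": [[0,0,0,0,0,0.005,-1],[0,0,0,0,0,0.005,-1],[0,0,0,0,0,0.004,-1],[0,0,0,0,0,0.002,-1],[0,0,0,0,0,0,-1],[0,0,0,0,0,0,0.0],[0,0,0,0,0,0,0.2],[0,0,0,0,0,0,0.2],[0,0,0,0,0,-0.015,0.4],[0,0,0,0,0,-0.03,0.4],[0,0,0,0,0,-0.03,0.4],[0,0,0,0,0,0,0.4]]}}

```text
t: 59.8
tcp_pos: [0.6863, 0.0199, 0.2113]
tool_rot: [[-1.0, -0.03, 0.004], [-0.03, 1.0, -0.0], [-0.004, -0.0, -1.0]]
contact_force: [0.3, 0.6, -0.0]
grip_width: 0.0598
```

```bash
python3 - <<'E'
from pk import *
pist('wrist')
E
```

```text
wrist knob [0.6837 0.0183 0.0802] circ 684.2 18.4 r 13.9 1383
wrist knob [0.681  0.0978 0.0801] circ 681.7 98.2 r 14.0 1414
```

{"op": "apply_moves", "data": {"moves": [[0,0,0,0.012,-0.005,0,0.4],[0,0,0,0.028,-0.012,0,0.4],[0,0,0,0.032,-0.014,0,0.4],[0,0,0,0.032,-0.014,0,0.4],[0,0,0,0.032,-0.014,0,0.4],[0,0,0,0.03,-0.013,0,0.4],[0,0,0,0.02,-0.01,0,0.4],[0,0,0,0.008,-0.005,0,0.4],[0,0,0,0,0,0,0.4],[0,-1.5,0,0,0,0,0.4],[0,0,0,0,0,0,0.4],[0,0,0,0,0,0,0.4]]}}

```text
t: 61.05
tcp_pos: [0.4767, -0.0778, 0.205]
tool_rot: [[-0.999, -0.029, 0.014], [-0.029, 1.0, 0.0], [-0.014, -0.0, -1.0]]
contact_force: [-0.3, 0.6, 0.2]
grip_width: 0.0597
```

```bash
python3 - <<'E'
from pk import *
pist('wrist'); go(.4775,-.076,.1166,1.7)
E
```

```text
wrist knob [ 0.4783 -0.0761  0.0702] circ 479.1 -76.0 r 13.9 1319
t 61.1 tcp [ 0.4768 -0.0777  0.205 ] yaw 1.68 w 0.0597 F [-0.3 -0.9  0.8]
 turn xyz [-0.    0.79 -0.02] shift now [0.0004 0.0017 0.0884] | after turn [-0.0008  0.0017  0.0884]
```

{"op": "apply_moves", "data": {"moves": [[0,0.8,0,0,0.001,0,0.4],[0,0,0,0,0,0.015,0.4],[0,0,0,0,0,0.02,0.4],[0,0,0,0,0,0.02,0.4],[0,0,0,0,0,0.012,0.4],[0,0,0,0,0,0,0.4],[0,0,0,0,0,0,0.4]]}}

```text
t: 61.8
tcp_pos: [0.4833, -0.0741, 0.1365]
tool_rot: [[-0.999, -0.032, 0.004], [-0.032, 0.999, 0.001], [-0.004, 0.001, -1.0]]
contact_force: [0.8, 0.4, 0.6]
grip_width: 0.0596
```

```bash
python3 - <<'E'
from h import *
go(.479,-.076,.1166,1.7)
E
```

```text
t 61.8 tcp [ 0.4833 -0.0741  0.1365] yaw 1.85 w 0.0596 F [0.8 0.4 0.6]
 turn xyz [0.07 0.21 0.15] shift now [ 0.0045 -0.0018  0.0199] | after turn [ 0.0044 -0.0018  0.0199]
```

{"op": "apply_moves", "data": {"moves": [[0,0.2,0,0.0045,-0.0015,0.005,0.4],[0,0,0,0,0,0.007,0.4],[0,0,0,0,0,0.005,0.4],[0,0,0,0,0,0,0.4],[0,0,0,0,0,0,0.4]]}}

```text
t: 62.3
tcp_pos: [0.4797, -0.0761, 0.1199]
tool_rot: [[-0.999, -0.032, 0.003], [-0.032, 0.999, 0.001], [-0.003, 0.001, -1.0]]
contact_force: [-0.2, -0.5, -0.1]
grip_width: 0.0599
```

```bash
python3 - <<'E'
from h import *
go(.479,-.076,.1166,1.7)
E
```

```text
t 62.3 tcp [ 0.4797 -0.0761  0.1199] yaw 1.81 w 0.0599 F [-0.2 -0.5 -0.1]
 turn xyz [0.04 0.19 0.11] shift now [0.0007 0.0002 0.0033] | after turn [0.0006 0.0002 0.0033]
```

{"op": "apply_moves", "data": {"moves": [[0,0.2,0,0.0007,0,0.003,0.4],[0,0,0,0,0,0,0.4],[0,0,0,0,0,0,-1],[0,0,0,0,0,0,-1],[0,0,0,0,0,0,-1],[0,0,0,0,0,0,-1],[0,0,0,0,0,0,-1],[0,0,0,0,0,0,-1]]}}

```text
t: 63.1
tcp_pos: [0.4792, -0.0763, 0.1173]
tool_rot: [[-1.0, -0.031, 0.001], [-0.031, 1.0, 0.0], [-0.001, 0.0, -1.0]]
contact_force: [0.1, 0.2, -0.2]
grip_width: 0.0262
```

{"op": "apply_moves", "data": {"moves": [[0,0,0,0,0,-0.015,-1],[0,0,0,0,0,-0.03,-1],[0,0,0,-0.01,0,-0.025,-1],[0,0,0,-0.03,0.001,0,-1],[0,0,0,-0.037,0.002,0,-1],[0,0,0,-0.037,0.002,0,-1],[0,0,0,-0.037,0.001,0,-1],[0,0,0,-0.032,0.001,0,-1],[0,0,0,-0.015,0.001,0,-1],[0,0,0,-0.007,0,0,-1],[0,0,0,0,0,0,-1],[0,0,0,0,0,0,-1]]}}

```text
t: 64.3
tcp_pos: [0.6809, -0.0628, 0.1804]
tool_rot: [[-0.999, -0.031, -0.02], [-0.031, 1.0, 0.0], [0.02, 0.001, -1.0]]
contact_force: [-0.3, 0.4, -2.7]
grip_width: 0.0262
```

```bash
python3 - <<'E'
from h import *
go(.6864,-.0607,.165,1.7)
E
```

```text
t 64.3 tcp [ 0.6809 -0.0628  0.1804] yaw 1.75 w 0.0262 F [-0.3  0.4 -2.7]
 turn xyz [ 0.04 -1.16  0.05] shift now [-0.0059  0.0019  0.0152] | after turn [-0.0056  0.002   0.0154]
```

{"op": "apply_moves", "data": {"moves": [[0,-1.1,0,0,0,0,-1],[0,0,0,0,0,0,-1],[0,0,0,-0.008,0.002,0,-1],[0,0,0,0,0,0,-1],[0,0,0,0,0,0.006,-1],[0,0,0,0,0,0.006,-1],[0,0,0,0,0,0,-1],[0,0,0,0,0,0,-1]]}}

```text
t: 65.1
tcp_pos: [0.6852, -0.0613, 0.1668]
tool_rot: [[-1.0, -0.031, -0.005], [-0.031, 1.0, -0.001], [0.005, -0.001, -1.0]]
contact_force: [0.7, 0.6, -2.1]
grip_width: 0.0263
```

```bash
python3 - <<'E'
from h import *
go(.6865,-.0608,.155,1.7)
E
```

```text
t 65.1 tcp [ 0.6852 -0.0613  0.1668] yaw 1.75 w 0.0263 F [ 0.7  0.6 -2.1]
 turn xyz [-0.05 -0.26  0.05] shift now [-0.0014  0.0005  0.0118] | after turn [-0.0013  0.0005  0.0118]
```

{"op": "apply_moves", "data": {"moves": [[0,-0.2,0,-0.0014,0.0005,0,-1],[0,0,0,0,0,0,-1],[0,0,0,0,0,0.005,-1],[0,0,0,0,0,0.005,-1],[0,0,0,0,0,0.005,-1],[0,0,0,0,0,0.004,-1],[0,0,0,0,0,0,-1],[0,0,0,0,0,0,-1]]}}

```text
t: 65.9
tcp_pos: [0.6865, -0.0608, 0.1456]
tool_rot: [[-1.0, -0.031, -0.002], [-0.031, 1.0, -0.001], [0.002, -0.001, -1.0]]
contact_force: [-1.0, -0.3, -2.5]
grip_width: 0.0263
```

```bash
python3 - <<'E'
from h import *
go(.6865,-.0608,.128,1.7)
E
```

```text
t 65.9 tcp [ 0.6865 -0.0608  0.1456] yaw 1.75 w 0.0263 F [-1.  -0.3 -2.5]
 turn xyz [-0.04 -0.09  0.05] shift now [-0.0001  0.      0.0176] | after turn [-0.     -0.      0.0176]
```

{"op": "apply_moves", "data": {"moves": [[0,0,0,0,0,0.005,-1],[0,0,0,0,0,0.005,-1],[0,0,0,0,0,0.004,-1],[0,0,0,0,0,0.001,-1],[0,0,0,0,0,0,-1],[0,0,0,0,0,0,0.0],[0,0,0,0,0,0,0.2],[0,0,0,0,0,0,0.2],[0,0,0,0,0,-0.015,0.4],[0,0,0,0,0,-0.03,0.4],[0,0,0,0,0,-0.03,0.4],[0,0,0,0,0,0,0.4]]}}

```text
t: 67.1
tcp_pos: [0.6887, -0.06, 0.2118]
tool_rot: [[-1.0, -0.031, 0.004], [-0.031, 1.0, -0.0], [-0.004, -0.0, -1.0]]
contact_force: [1.6, 0.6, 0.8]
grip_width: 0.06
```

{"op": "apply_moves", "data": {"moves": [[0,0,0,0,0,-0.03,0.4],[0,0,0,0,0,-0.03,0.4],[0,0,0,0.03,0,0,0.4],[0,0,0,0.03,0,0,0.4],[0,0,0,0,0,0,0.4],[0,0,0,0,0,0,0.4]]}}

```text
t: 67.7
tcp_pos: [0.628, -0.0613, 0.2801]
tool_rot: [[-0.999, -0.031, 0.013], [-0.031, 1.0, -0.001], [-0.013, -0.002, -1.0]]
contact_force: [0.6, -0.0, 0.1]
grip_width: 0.0598
```

```bash
python3 - <<'E'
from pk import *
from hk import hung
pist('wrist'); c=hung(); go(.6865,-.0608,.128,1.7)
cv2.imwrite('pics/end.png',c['pixels'])
E
```

```text
wrist knob [ 0.6852 -0.0606  0.0802] circ 685.7 -60.8 r 14.0 705
wrist knob [0.6808 0.0976 0.0801] circ 681.8 98.9 r 14.6 733
wrist knob [0.6797 0.0203 0.0801] circ 684.1 18.7 r 14.1 432
scene tab s -0.0472 l -0.004 topz 0.2048 117
scene tab s -0.0082 l -0.0053 topz 0.2045 121
scene tab s 0.0303 l -0.0037 topz 0.2043 123
scene tab s 0.0598 l -0.0036 topz 0.2043 125
t 67.85 tcp [ 0.6287 -0.0612  0.2793] yaw 1.8 w 0.06 F [0.2 0.  0. ]
 turn xyz [-0.06  0.69  0.1 ] shift now [-0.056  -0.0012  0.152 ] | after turn [-0.0578 -0.0013  0.1513]
```

View pics/end.png

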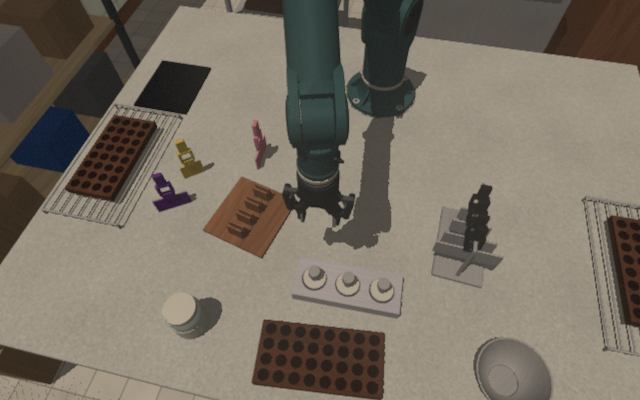

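The picture shows all three pistons in the block at (315,275), (348,283) and (382,288). The four scrapers hang on the hook around (480,220), widest at the post. The mould, bowl, jar and look-alikes are where they were, and the gripper is clear.

```bash
python3 -c "
from plant import ctrl
print(ctrl.hand_in())"
```

```text
the job is handed in; nothing more can be done
None
```

The job is handed in at about 68 s of robot time. All four scrapers (150, 120, 90, 60) hang by their eyes on the prong, widest nearest the post, and all three pistons stand in the block's bores. The hand-in gives no verdict.

- **Scrapers:** the tab tops measured about 0.2045 m, as expected for hanging. In the last scene picture they sit 60, 30, -8 and -47 mm from the prong's middle. Their sideways offset was 4–5 mm in the scene camera and about 1 mm in the wrist camera. The two cameras differed by about 6–7 mm along the prong. Neither difference affects the order or the limits.
- **Pistons:** one moved about 3 cm during the run while the arm was elsewhere, so I located it again before gripping it. All three knob tops measured 0.080 m, which is fully home, and their centres were within about 1 mm of the bore centres.
- **Everything else:** the mould, bowl, jar and the pink, purple and yellow look-alikes look unmoved in the last picture. I did not measure them separately. The gripper was clear of everything, and no check failed.

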